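# Scrape the packing deck clean into its drawer

## Robot

A 7-joint arm with a two-finger parallel gripper is mounted at the origin on the work surface. World frame = base frame: x ahead of the robot, y to its left, z up, the work surface at z = 0. Lengths are in m, angles in degrees, forces in N, time in s.
With the tool pointing down it reaches from about 0.35 to 0.9 m from the base axis. Payload 8.1 kg.
Tool frame: the origin (TCP) lies at the very end of the fingers, on their centre line; the grasp point (between the pads) lies 19 mm behind it; z points along the fingers, y is the line along which they close (so a half turn about z gives the same grasp; the last joint's range is limited). The gripper opens to 92 mm and grips with 3 to 60 N. Pads are 19 mm wide; open, the fingers measure 130 mm over their backs; the gripper's body (75 mm by 190 mm) begins 47 mm behind the grasp point.
Start: joints at [58.522, 24.895, 1.432, 90.138, -0.665, 64.973, -4.303], TCP at [0.27, -0.564, 0.227] pointing down, gripper open.
Joint ranges: [-149.89, 149.89], [-25.12, 119.58], [-72.63, 75.52], [4.76, 147.25], [-75.54, 255.54], [6.69, 114.76], [-157.13, 157.13]. Speed limits (degrees/s): [127.2, 127.2, 172.46, 172.46, 180, 180, 180].

## Interface

Orientations are given as a 3x3 rotation matrix whose columns are the frame's x, y, z axes.
In Python, from plant import ctrl, optics, nets gives the robot as it stands.
- The arm moves only by the shell command python3 -m handwheel 'ROWS'. ROWS is JSON, a list that holds one entry, the list of rows, each a list of 7 numbers: the shift along the tool's x, y, z in m, then the turn, a rotation vector about the tool's x, y, z in degrees, then the finger opening in m, from 0 to 0.0918. In form: [[[x, y, z, wx, wy, wz, claw], ...]]. A call has 1 to 12 rows; each row shifts and turns the commanded pose from where the row before left it, along the tool's axes as they then stand; what a row does not reach is not made up. A row lasts 1/10 s, in which the tool goes at most 50 mm and 8.59 degrees, less where a joint would pass 70% of its speed; a pose out of reach is approached as far as the arm can. A call is refused whole if a number of a shift passes 0.05 or a number of a turn 8.59, either way. A call with a gripper value outside its range is refused whole. The fingers move at their own pace and stop on an object; the grip force is fixed at half the most. Time passes only in rows, so rows that do not move let the fingers close. It gives the time, the measured TCP pose, the force, the opening and the grip force at its end, in the units of the state.
- ctrl.sense(): the state, without advancing time (a new reading comes with each control period).
- optics.grab_frame(name): name is "scene" or "top" or "wrist"; returns the picture (480x640x3 uint8, blue, green, red); there is no depth.
- optics.camera_info(name): a dict with "fx", "fy", "cx", "cy" (pixels), "xyz" and "rotation" of the camera in the world. Camera axes: x right, y up, looking along -z (the intrinsics and any distortion apply to the point x, -y, -z); pixel columns grow to the right and rows downward; lengths in m; the calibration is good to about 2 mm. A picture is of the moment at which its call begins: read the wrist's pose just before it. camera_info takes no time and is no camera call; for the wrist camera it gives the pose at the moment of the call.
- ctrl.hand_in(): hands the job in; it is judged then, once.
Trained networks look in the newest picture that a camera, given by its name, has taken for a name from the list of things; names that differ only in an ending like _2 or _b are one class to them, and where a whole thing is asked for, a point or a joint stands for the part that bears it (a point fixed in the world has none). Each returns a list of dicts, best first, with "p" (0 to 1); they miss things now and then, are a little off and sometimes report something else, mostly with a low value. They report only what shows in the picture. A call takes as long as a camera call.
- nets.recognise(camera, query): "location" ([x, y, z] in m, in the coordinates of the camera as it stood for that picture, good to about 4 mm: the middle of the surface that is visible of it).
The state is a dict: "time_s": time; "q": joint angles; "joint_velocities": joint speeds; "joint_efforts": joint torques, N m; "eef_pos": TCP position; "tcp_rot": TCP orientation; "wrist_force": force on the tool from outside, world axes, zero at the start; "wrist_torque": the same for the moment, N m; "gripper_width": opening from 0.0 (shut) to 1.0 (fully open); "grasp_force": force on a finger pad.
Only numpy, scipy, OpenCV 4.12 (cv2) and the standard library are available. Lean on these libraries where they do the work, as an engineer would, in place of code of your own. Each camera call takes 0.05 s, during which the arm holds its last target. There are 200 camera calls.

## Task

Clear the pallet-wood splinters off the white packing deck: first pull out the drawer in the deck's end, then take the scraper from its tray and wipe all four splinters off that end into the open drawer. Stand the scraper back upright in its tray and then push the drawer fully shut. Do not touch the splinters with the hand, keep the hand off the orange beam that crosses above the deck, and leave the carton, the tape roll and the can where they are.

Things in the scene. Friction and masses are not known exactly. Their poses are not given: they have to be found in the camera images.
- deck: fixed packing stand; origin on the bench under the deck. White deck top is 110 mm above the origin, from y -150 to +130 mm, with a 12 mm high, 18 mm wide grey lip along both long sides; clear width between the lips is x -80 to +80 mm. Both short ends are open; the +y end (y = +130) is the drawer end. Its housing below the deck is 200 mm wide in x.
- beam_edge (a point): middle of the lower edge, on the deck's -x side, of the fixed orange beam that crosses over the deck: 135 mm above the deck top, at deck x = -44 mm. Axes as the deck's. The beam spans deck x -44 to -4 mm, y -90 to +90 mm and is 70 mm tall; two arms at y = +-70 mm carry it from posts beyond the deck's +x side. A hand pointing straight down cannot hold the scraper on the deck under it; a hand leaning back 25 to 35 degrees (towards deck -x) can.
- drawer (a joint): aluminium drawer under the +y end of the deck; value = how far it is pulled out along deck +y, 0 (shut) to 0.13 m (full); stays where left, resistance about 2 N. It starts shut or up to 25 mm ajar.
- drawer_handle (a point): middle of the drawer's handle bar (moves with the drawer): a steel bar 12 mm thick, 90 mm long along deck x (from 45 mm to -x to 45 mm to +x of this point), standing 44 mm clear (axis to face) of the drawer's front, 28 mm below the deck top. Axes as the deck's.
- drawer_in (a point): centre of the drawer's inner floor (moves with the drawer); axes as the deck's. Inside 166 mm (x) by 138 mm (y), walls 6 mm thick and 74 mm high above this floor; front outer face 75 mm to +y of this point, flush with the deck's end when shut. Floor is 92 mm below the deck top.
- scraper_grip (a point): grip point of the loose wooden scraper, 180 g: on the centre line of its handle, 20 mm short of the upper end. Handle 22 mm thick (scraper's y, pinch it across this) by 26 mm, 128 mm long, raked back 40 degrees from vertical towards the scraper's -x. Axes as the scraper's: x along the blade, z up when standing on its sole. This point is 69 mm to -x and 103 mm above scraper_sole.
- scraper_sole (a point): centre of the underside of the scraper's block: a straight block 140 mm long (x), 28 mm thick (y), 32 mm high with a rubber sole; it wipes with its long sides, moving along y. Axes as the scraper's.
- tray: fixed grey tray on a steel block, in which the scraper stands; origin under its centre on the bench, x along its length. Inside 180 x 60 mm, inner floor 54 mm above the bench, rim 64 mm above the bench, outside 190 x 70 mm. At the start the scraper stands in it with the blade along the tray and the same heading.
- chip0: splinter of pale pallet wood, 66 x 20 x 9 mm, lying flat on the deck; origin at the centre of its underside, x along its length
- chip1: splinter of pale pallet wood, 62 x 18 x 9 mm, lying flat on the deck; origin at the centre of its underside, x along its length
- chip2: splinter of pale pallet wood, 70 x 19 x 9 mm, lying flat on the deck; origin at the centre of its underside, x along its length
- chip3: splinter of pale pallet wood, 64 x 20 x 9 mm, lying flat on the deck; origin at the centre of its underside, x along its length
- carton: bystander: loose closed cardboard carton 90 x 130 x 70 mm; origin under its centre
- tape_roll: bystander: loose roll of brown tape lying flat, 100 mm across, 48 mm high; origin under its centre
- can: bystander: loose upright can 60 mm across, 130 mm high; origin under its centre

How it is judged (in metres and radians):
On the way, in this order (a step that is already met when the one before it is completed fails the run):
1. the drawer is pulled out at least 100 mm (value of joint drawer above 0.1 m), for 0.2 s.
2. the scraper is brought from its tray onto the deck, its sole standing on or just over the white top (x of scraper_sole in the frame of deck between -0.1 and 0.1 m and y of scraper_sole in the frame of deck between -0.19 and 0.15 m and z of scraper_sole in the frame of deck between 0.1 and 0.12 m), for 0.1 s.
3. all four splinters lie in the drawer (x of chip0 in the frame of drawer_in between -0.09 and 0.09 m and y of chip0 in the frame of drawer_in between -0.078 and 0.078 m and z of chip0 in the frame of drawer_in between -0.006 and 0.07 m and x of chip1 in the frame of drawer_in between -0.09 and 0.09 m and y of chip1 in the frame of drawer_in between -0.078 and 0.078 m and z of chip1 in the frame of drawer_in between -0.006 and 0.07 m and x of chip2 in the frame of drawer_in between -0.09 and 0.09 m and y of chip2 in the frame of drawer_in between -0.078 and 0.078 m and z of chip2 in the frame of drawer_in between -0.006 and 0.07 m and x of chip3 in the frame of drawer_in between -0.09 and 0.09 m and y of chip3 in the frame of drawer_in between -0.078 and 0.078 m and z of chip3 in the frame of drawer_in between -0.006 and 0.07 m), for 0.2 s.
4. the scraper stands in its tray, released (x of scraper_sole in the frame of tray between -0.03 and 0.03 m and y of scraper_sole in the frame of tray between -0.025 and 0.025 m and z of scraper_sole in the frame of tray between 0.05 and 0.059 m and angle between scraper_sole's own z axis and vertical below 0.12 rad and contact force between the fingers and scraper below 0.2 N), for 0.2 s.
At the end, for the whole second after the job is handed in: drawer shut to within 8 mm, all four splinters inside it, the scraper released and standing on its sole in its tray (within 30 mm along and 25 mm across of the tray's centre, leaning less than 0.12 rad), everything at rest (all of step 3 and all of step 4 and value of joint drawer below 0.008 m and linear speed of scraper below 0.02 m/s and linear speed of each of chip0, chip1, chip2, chip3 below 0.03 m/s); the robot touches nothing.
It fails at once if a splinter is touched by the hand (contact force between any of the fingers, the arm and chip0 above 0.3 N or contact force between any of the fingers, the arm and chip1 above 0.3 N or contact force between any of the fingers, the arm and chip2 above 0.3 N or contact force between any of the fingers, the arm and chip3 above 0.3 N).
It fails at once if the hand or arm presses on the orange beam (contact force between any of the fingers, the arm and beam above 3 N).
It fails at once if the carton, tape roll or can is moved more than 30 mm (distance of any of carton, tape_roll, can from where it was at the start of the episode above 0.03 m).
It also fails if it takes over 72 s, if anything falls off the work surface, if the arm or the gripper's body presses on something with over 40 N, if the wrist force passes 120 N, or if a joint passes its speed limit or range.

## Working session

There is one attempt and no reset: what is moved stays moved. The work goes in short steps, Python scripts to look and compute and a shell command to move; the robot and the scene stay as the last step left them, time stands still between calls to the robot, and variables do not carry over. Pictures are saved under pics/ and viewed, at most 10 in all, crops included, and the job is handed in when it is done.

```bash
ls; mkdir -p pics
python3 - <<'E'
from plant import ctrl,optics,nets
import cv2,numpy as np
for n in("scene","top"):
    cv2.imwrite(f"pics/{n}0.png",optics.grab_frame(n)); c=optics.camera_info(n); print(n,c)
    R=np.array(c["rotation"]);t=np.array(c["xyz"])
    for q in("deck","drawer_handle","scraper_grip","tray","chip0","carton","tape_roll","can"):
        print(q,[(round(d["p"],2),(R@np.array(d["location"])+t).round(3).tolist()) for d in nets.recognise(n,q)][:5])
print(ctrl.sense())
E
```

```text
pics
scene {'fx': 438.94685298784816, 'fy': 438.94685298784816, 'cx': 318.5389527461146, 'cy': 238.41129714538928, 'xyz': array([1.22346572, 0.13446533, 0.98751433]), 'rotation': array([[-0.29023444, -0.72115788,  0.62904315],
       [ 0.95677913, -0.23130153,  0.17627619],
       [ 0.01837568,  0.65301678,  0.75712048]])}
deck [(0.91, [0.627, 0.008, 0.111])]
drawer_handle [(0.79, [0.589, 0.155, 0.087])]
scraper_grip [(0.76, [0.51, -0.281, 0.087]), (0.37, [0.581, -0.051, 0.121])]
tray [(0.82, [0.551, -0.274, 0.053])]
chip0 [(0.71, [0.592, -0.01, 0.118]), (0.51, [0.582, -0.05, 0.119]), (0.42, [0.6, 0.042, 0.122])]
carton [(0.68, [0.72, -0.351, 0.065]), (0.57, [0.608, 0.011, 0.29])]
tape_roll [(0.92, [0.408, 0.344, 0.035])]
can [(0.73, [0.524, -0.431, 0.092])]
top {'fx': 487.9223529590667, 'fy': 487.9223529590667, 'cx': 320.6715052364475, 'cy': 233.77894652346887, 'xyz': array([ 0.39060059, -0.02267266,  1.27026031]), 'rotation': array([[-0.02385867,  0.98994509, -0.13942554],
       [-0.99968305, -0.02250382,  0.01128598],
       [ 0.00803489,  0.13965061,  0.99016824]])}
deck [(0.65,
[... 513 characters left out ...]
ties': array([ 0.10988493, -0.09673738,  0.09792861, -0.001853  , -0.02710277,
       -0.03051388, -0.07914318]), 'joint_efforts': array([ 1.61467215e-03, -6.67646527e+01,  9.84532312e-01, -3.14810300e+01,
       -6.07223972e-02,  3.23725969e-02,  9.13150507e-05]), 'eef_pos': array([ 0.2700413 , -0.56368163,  0.22675917]), 'tcp_rot': array([[ 9.01864269e-01,  4.32019491e-01, -1.82401530e-06],
       [ 4.32019489e-01, -9.01864265e-01, -9.75046253e-05],
       [-4.37689128e-05,  8.71479275e-05, -9.99999995e-01]]), 'wrist_force': array([-0.29383357,  0.04316439, -0.70800806]), 'wrist_torque': array([-0.05467451,  0.02110606, -0.03512065]), 'grasp_force': 0.0, 'gripper_width': 0.999365559330992}
```

View pics/scene0.png

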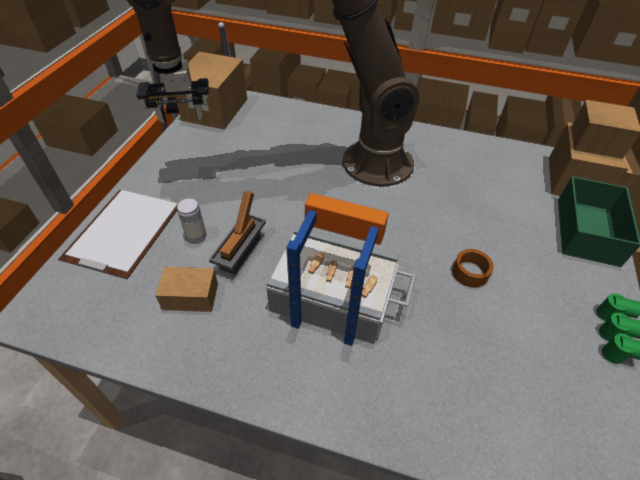

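View pics/top0.png

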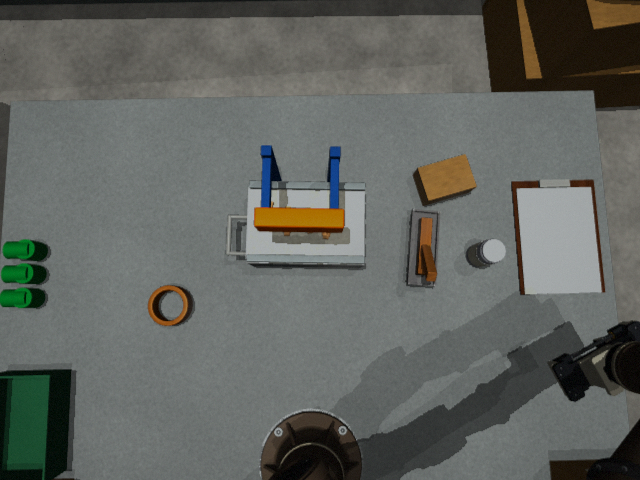

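Scene view: the deck is at about (335,285), its drawer end on the right with the handle at (408,288). The tray and scraper are at (240,240), the can at (192,220) and the carton at (187,288). In the top view the deck spans (247–365, 182–265) and the tray (407–438, 210–287). I'll enlarge both to get corners.

Run:
```python
import cv2
a=cv2.imread("pics/top0.png")[135:305,215:455]; cv2.imwrite("pics/tc.png",cv2.resize(a,None,fx=3.3,fy=3.3,interpolation=cv2.INTER_CUBIC))
a=cv2.imread("pics/scene0.png")[185:350,205:425]; cv2.imwrite("pics/sc.png",cv2.resize(a,None,fx=3.6,fy=3.6,interpolation=cv2.INTER_CUBIC))
```

```text
(no output)
```

View pics/tc.png

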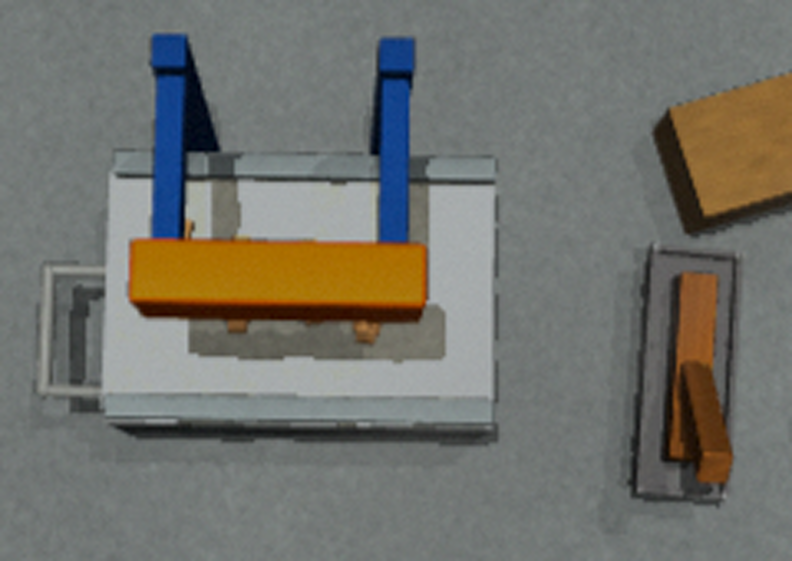

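View pics/sc.png

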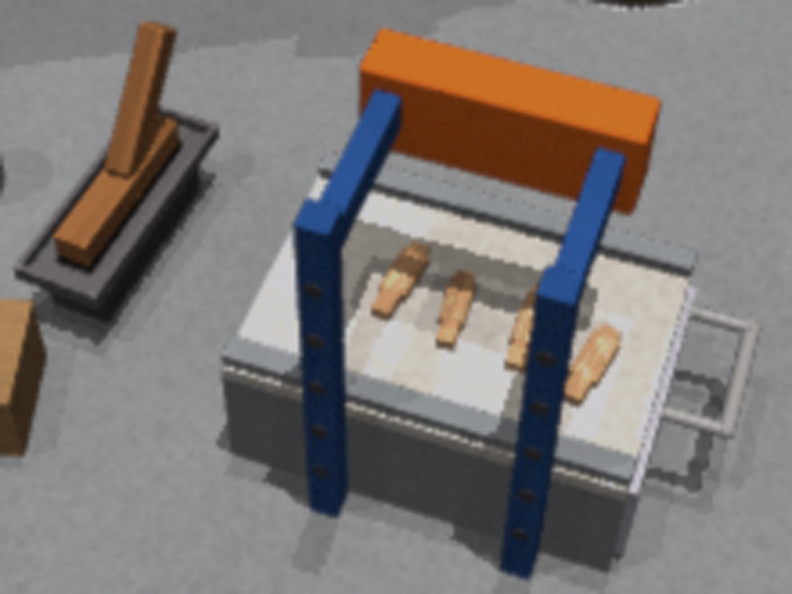

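Top crop: lip outer corners are (115,151), (496,158), (494,425) and (104,418). Handle bar ends are (42,265) and (42,395). Tray rim corners are (652,245), (740,257), (722,500) and (633,493). The scene crop shows all four splinters around (370–620, 240–400), under and beside the beam, and the scraper block's end faces.

```bash
cat > h.py <<'E'
import numpy as np
from plant import optics
def unproj(cam,u,v,z):
    c=optics.camera_info(cam);R=np.array(c["rotation"]);t=np.array(c["xyz"])
    d=R@np.array([(u-c["cx"])/c["fx"],-(v-c["cy"])/c["fy"],-1.]);return t+d*(z-t[2])/d[2]
T=lambda U,V,z:unproj("top",(U+.5)/3.3+215-.5,(V+.5)/3.3+135-.5,z)
S=lambda U,V,z:unproj("scene",(U+.5)/3.6+205-.5,(V+.5)/3.6+185-.5,z)
def fit(L,W):
    L=np.array(L)[:,:2];W=np.array(W)[:,:2];lc=L.mean(0);wc=W.mean(0);a=L-lc;b=W-wc
    th=np.arctan2((a[:,0]*b[:,1]-a[:,1]*b[:,0]).sum(),(a*b).sum())
    R=np.array([[np.cos(th),-np.sin(th)],[np.sin(th),np.cos(th)]]);t=wc-R@lc
    return np.degrees(th),t,((W-L@R.T-t)*1000).round(1)
E
python3 - <<'E'
from h import *
C=[(.098,.13),(.098,-.15),(-.098,-.15),(-.098,.13)]
print("deck top",fit(C,[T(115,151,.122),T(496,158,.122),T(494,425,.122),T(104,418,.122)]))
print("deck scene",fit(C,[S(632,474,.122),S(224,360,.122),S(325,155,.122),S(695,255,.122)]))
print("beam",T(132,303,.245),T(427,307,.245), "top edges",T(132,240,.315),T(427,243,.315))
print("handle T",T(42,265,.082),T(42,393,.082),"S",S(752,326,.082),S(730,430,.082))
K=[(.095,.035),(.095,-.035),(-.095,-.035),(-.095,.035)]
print("tray top",fit(K,[T(652,245,.064),T(740,257,.064),T(722,500,.064),T(633,493,.064)]))
print("tray sc",fit(K[1:],[S(18,268,.064),S(150,116,.064),S(218,128,.064)]) , S(95,292,.064))
print("scr block far end top .086",T(680,273,.086),T(717,273,.086),T(664,460,.086),"S", S(57,242,.086),S(90,250,.086),S(178,125,.086))
print("handle top",T(697,480,.172),T(730,480,.172))
for p in[(400,282),(456,310),(525,335),(594,365)]:print("chip",S(*p,.119))
print("chipext",S(378,310,.119),S(622,330,.119),S(572,398,.119),S(422,245,.119))
E
```

```text
deck top (np.float64(-2.3982236709172478), array([0.58316837, 0.00780252]), array([[-0.4, -0.9],
       [-0. ,  0.5],
       [ 0.4,  0.9],
       [ 0.1, -0.6]]))
deck scene (np.float64(-1.500537145071304), array([0.5880215 , 0.00852794]), array([[-4.7, -2.3],
       [-1. ,  1.9],
       [ 1.4,  1.1],
       [ 4.3, -0.8]]))
beam [0.55383107 0.10548175 0.245     ] [ 0.54692914 -0.08436964  0.245     ] top edges [0.58114497 0.09654017 0.315     ] [ 0.57533657 -0.08135172  0.315     ]
handle T [0.61008132 0.19296375 0.082     ] [0.51388423 0.19269489 0.082     ] S [0.51572653 0.19068283 0.082     ] [0.60647365 0.18985119 0.082     ]
tray top (np.float64(-7.343657413005048), array([ 0.52014308, -0.28991872]), array([[-0.3, -1.1],
       [-2.2,  1.5],
       [ 2.4,  1.4],
       [ 0.2, -1.8]]))
tray sc (np.float64(-7.511799044366382), array([ 0.53024401, -0.2874926 ]), array([[-6. , -0.3],
       [ 9.8,  6.5],
       [-3.8, -6.2]])) [ 0.61705276 -0.27185699  0.064     ]
scr block far end top .086 [ 0.5925958 -0.2838953  0.086    ] [ 0.59197364 -0.31160161  0.086     ] [ 0.45344626 -0.26478071  0.086     ] S [ 0.59789943 -0.30743969  0.086     ] [ 0.59745985 -0.2814756   0.086     ] [ 0.46214972 -0.26831295  0.086     ]
handle top [ 0.43477325 -0.26900435  0.172     ] [ 0.4342443  -0.29151224  0.172     ]
chip [ 0.58136382 -0.05089879  0.119     ]
chip [ 0.59276773 -0.00736415  0.119     ]
chip [0.59880056 0.04276248 0.119     ]
chip [0.60864183 0.09260606 0.119     ]
chipext [ 0.60892274 -0.0581197   0.119     ] [0.57481819 0.1045115  0.119     ] [0.63857007 0.08451728 0.119     ] [ 0.5451831  -0.04577995  0.119     ]
```

```bash
cat >> h.py <<'E'
import json
from plant import ctrl
from scipy.spatial.transform import Rotation as Ro
def tool(yaw,lean=0):
    c,s=np.cos(np.radians(lean)),np.sin(np.radians(lean))
    return Ro.from_euler("z",yaw,degrees=True).as_matrix()@np.array([[c,0,s],[0,-1,0],[s,0,-c]])
def plan(wps,p=None,R=None):
    "wps: (pos,yaw,lean,n rows,claw); prints rounded rows in calls of 12"
    if p is None: s=ctrl.sense();p=np.array(s["eef_pos"]);R=np.array(s["tcp_rot"])
    rows=[]
    for P,yaw,lean,n,claw in wps:
        P=np.array(P,float);G=tool(yaw,lean)
        for k in range(n,0,-1):
            d=(R.T@(P-p)/k).round(3)+0.; w=(Ro.from_matrix(R.T@G).as_rotvec(degrees=True)/k).round(1)+0.
            if abs(d).max()>.05 or np.linalg.norm(w)>8.59: print("TOO FAST",d,w)
            rows.append([*d.tolist(),*w.tolist(),claw]); p=p+R@d; R=R@Ro.from_rotvec(w,degrees=True).as_matrix()
    for i in range(0,len(rows),12): print(json.dumps([rows[i:i+12]],separators=(",",":")))
    print("end",p.round(4))
def st():
    s=ctrl.sense();print("t",round(s["time_s"],2),s["eef_pos"].round(4),"z",s["tcp_rot"][:,2].round(3),"x",s["tcp_rot"][:,0].round(3),"F",s["wrist_force"].round(1),"w",round(s["gripper_width"]*.0918,4),"g",round(s["grasp_force"],1))
E
python3 - <<'E'
from h import *
c=optics.camera_info("wrist");s=ctrl.sense();print("wristcam in tool",s["tcp_rot"].T@(c["xyz"]-s["eef_pos"]))
plan([((.37,-.05,.30),70,0,15,0),((.48,.24,.26),88,0,9,0),((.562,.1605,.16),88,0,5,0)])
E
```

```text
wristcam in tool [ 7.09143004e-02 -2.60562631e-05 -1.57528439e-01]
[[[0.021,-0.028,-0.005,0.0,0.0,-3.0,0],[0.022,-0.027,-0.005,0.0,0.0,-3.0,0],[0.024,-0.026,-0.005,0.0,0.0,-3.0,0],[0.025,-0.024,-0.005,0.0,0.0,-3.0,0],[0.026,-0.023,-0.005,0.0,0.0,-2.9,0],[0.027,-0.022,-0.005,0.0,0.0,-3.0,0],[0.028,-0.02,-0.005,0.0,0.0,-2.9,0],[0.029,-0.019,-0.005,0.0,0.0,-3.0,0],[0.03,-0.017,-0.005,0.0,0.0,-2.9,0],[0.031,-0.016,-0.005,0.0,0.0,-3.0,0],[0.032,-0.014,-0.005,0.0,0.0,-2.9,0],[0.033,-0.012,-0.005,0.0,0.0,-3.0,0]]]
[[[0.034,-0.011,-0.004,0.0,0.0,-2.9,0],[0.034,-0.009,-0.005,0.0,0.0,-3.0,0],[0.034,-0.007,-0.004,0.0,0.0,-2.9,0],[0.034,0.0,0.004,0.0,0.0,-2.0,0],[0.034,0.002,0.004,0.0,0.0,-2.0,0],[0.034,0.003,0.005,0.0,0.0,-2.0,0],[0.034,0.004,0.004,0.0,0.0,-2.0,0],[0.034,0.005,0.005,0.0,0.0,-2.0,0],[0.034,0.007,0.004,0.0,0.0,-2.0,0],[0.034,0.008,0.005,0.0,0.0,-2.0,0],[0.034,0.009,0.004,0.0,0.0,-2.0,0],[0.033,0.01,0.005,0.0,0.0,-2.0,0]]]
[[[-0.015,0.017,0.02,0.0,0.0,0.0,0],[-0.015,0.017,0.02,0.0,0.0,0.0,0],[-0.016,0.017,0.02,0.0,0.0,0.0,0],[-0.015,0.017,0.02,0.0,0.0,0.0,0],[-0.016,0.016,0.02,0.0,0.0,0.0,0]]]
end [0.5616 0.16   0.1597]
```

```bash
python3 -m handwheel '[[[0.021,-0.028,-0.005,0,0,-3,0],[0.022,-0.027,-0.005,0,0,-3,0],[0.024,-0.026,-0.005,0,0,-3,0],[0.025,-0.024,-0.005,0,0,-3,0],[0.026,-0.023,-0.005,0,0,-3,0],[0.027,-0.022,-0.005,0,0,-3,0],[0.028,-0.020,-0.005,0,0,-3,0],[0.029,-0.019,-0.005,0,0,-3,0],[0.030,-0.017,-0.005,0,0,-3,0],[0.031,-0.016,-0.005,0,0,-3,0],[0.032,-0.014,-0.005,0,0,-3,0],[0.033,-0.012,-0.005,0,0,-3,0]]]'
python3 -m handwheel '[[[0.034,-0.011,-0.004,0,0,-3,0],[0.034,-0.009,-0.005,0,0,-3,0],[0.034,-0.007,-0.004,0,0,-2.5,0],[0.034,0,0.004,0,0,-2,0],[0.034,0.002,0.004,0,0,-2,0],[0.034,0.003,0.005,0,0,-2,0],[0.034,0.004,0.004,0,0,-2,0],[0.034,0.005,0.005,0,0,-2,0],[0.034,0.007,0.004,0,0,-2,0],[0.034,0.008,0.005,0,0,-2,0],[0.034,0.009,0.004,0,0,-2,0],[0.033,0.010,0.005,0,0,-2,0]]]'
python3 - <<'E'
from h import *
st();plan([((.562,.1605,.16),88,0,6,0),((.562,.1605,.07),88,0,5,0)])
E
```

```text
time_s: 2.1
eef_pos: [0.3485, -0.1519, 0.2872]
tcp_rot: [[0.474, 0.881, 0.001], [0.881, -0.474, -0.001], [-0.0, 0.001, -1.0]]
wrist_force: [0.6, -0.4, -0.0]
gripper_width: 0.023
grasp_force: 0.0
time_s: 3.3
eef_pos: [0.4787, 0.2418, 0.2596]
tcp_rot: [[0.032, 0.999, 0.0], [0.999, -0.032, 0.0], [0.0, 0.0, -1.0]]
wrist_force: [0.6, 0.0, 0.1]
gripper_width: 0.002
grasp_force: 0.0
t 3.3 [0.4787 0.2418 0.2596] z [ 0.  0. -1.] x [0.032 0.999 0.   ] F [0.6 0.  0.1] w 0.0002 g 0.0
[[[-0.013,0.014,0.017,0.0,0.0,0.0,0],[-0.013,0.014,0.017,0.0,0.0,0.0,0],[-0.013,0.014,0.016,0.0,0.0,0.0,0],[-0.013,0.015,0.017,0.0,0.0,0.0,0],[-0.013,0.014,0.016,0.0,0.0,0.1,0],[-0.014,0.015,0.017,0.0,0.0,0.0,0],[0.0,0.0,0.018,0.0,0.0,0.0,0],[0.0,0.0,0.018,0.0,0.0,0.0,0],[0.0,0.0,0.018,0.0,0.0,0.0,0],[0.0,0.0,0.018,0.0,0.0,0.0,0],[0.0,0.0,0.018,0.0,0.0,0.0,0]]]
end [0.5621 0.16   0.0696]
```

```bash
python3 -m handwheel '[[[-0.013,0.014,0.017,0,0,0,0],[-0.013,0.014,0.017,0,0,0,0],[-0.013,0.014,0.016,0,0,0,0],[-0.013,0.015,0.017,0,0,0,0],[-0.013,0.014,0.016,0,0,0,0],[-0.014,0.015,0.017,0,0,0,0],[0,0,0.018,0,0,0,0],[0,0,0.018,0,0,0,0],[0,0,0.018,0,0,0,0],[0,0,0.018,0,0,0,0],[0,0,0.018,0,0,0,0]]]'
python3 -m handwheel '[[[0.005,0,0,0,0,0,0],[0.01,0,0,0,0,0,0],[0.015,0,0,0,0,0,0]]]'
```

```text
time_s: 4.4
eef_pos: [0.5619, 0.1571, 0.0682]
tcp_rot: [[0.035, 0.999, -0.0], [0.999, -0.035, -0.0], [-0.0, -0.0, -1.0]]
wrist_force: [-0.4, -0.4, 0.7]
gripper_width: 0.006
grasp_force: 0.0
time_s: 4.7
eef_pos: [0.563, 0.1879, 0.0701]
tcp_rot: [[0.035, 0.999, 0.0], [0.999, -0.035, -0.001], [-0.001, 0.0, -1.0]]
wrist_force: [0.6, -3.0, -2.3]
gripper_width: 0.003
grasp_force: 1.3
```

```bash
python3 -m handwheel '[[[0.015,0,0,0,0,0,0],[0.015,0,0,0,0,0,0],[0.015,0,0,0,0,0,0],[0.015,0,0,0,0,0,0],[0.015,0,0,0,0,0,0],[0.015,0,0,0,0,0,0],[0.010,0,0,0,0,0,0],[0.002,0,0,0,0,0,0],[0,0,0,0,0,0,0],[0,0,0,0,0,0,0]]]'
python3 - <<'E'
from h import *
st()
c=optics.camera_info("top");cv=__import__("cv2")
im=optics.grab_frame("scene");R=np.array(optics.camera_info("scene")["rotation"]);t=np.array(optics.camera_info("scene")["xyz"])
for q in("drawer_handle","scraper_grip"):print(q,[(round(d["p"],2),(R@np.array(d["location"])+t).round(3).tolist()) for d in nets.recognise("scene",q)][:3])
cv.imwrite("pics/s1.png",cv.resize(im[150:400,220:500],None,fx=2.5,fy=2.4))
s=ctrl.sense();p=s["eef_pos"]
z=np.array(tool(172.5,-32))[:,2]; g=np.array([.457,-.279,.157]);pre=g-.09*z
plan([(p+[0,-.006,0],88,0,1,0.02),(p+[0,-.006,.16],88,0,5,.0918),((.37,.12,.30),100,-5,7,.0918),((.36,-.15,.29),150,-25,8,.0918),(pre+.019*z,172.5,-32,5,.07),(g+.019*z,172.5,-32,6,.06)])
E
```

```text
time_s: 5.7
eef_pos: [0.5657, 0.2901, 0.0695]
tcp_rot: [[0.034, 0.999, -0.0], [0.999, -0.034, -0.0], [-0.0, -0.0, -1.0]]
wrist_force: [0.4, -0.7, -0.2]
gripper_width: 0.005
grasp_force: 0.0
t 5.7 [0.5657 0.2901 0.0695] z [-0. -0. -1.] x [ 0.034  0.999 -0.   ] F [ 0.4 -0.7 -0.2] w 0.0004 g 0.0Traceback (most recent call last):
  File "<stdin>", line 5, in <module>
NameError: name 'nets' is not defined
```

Run:
```python
from h import *
from plant import nets
import cv2 as cv
im=optics.grab_frame("scene");R=np.array(optics.camera_info("scene")["rotation"]);t=np.array(optics.camera_info("scene")["xyz"])
for q in("drawer_handle","scraper_grip"):print(q,[(round(d["p"],2),(R@np.array(d["location"])+t).round(3).tolist()) for d in nets.recognise("scene",q)][:3])
cv.imwrite("pics/s1.png",cv.resize(im[150:400,220:500],None,fx=2.5,fy=2.4))
s=ctrl.sense();p=s["eef_pos"]
z=np.array(tool(172.5,-32))[:,2]; g=np.array([.457,-.279,.157]);pre=g-.09*z
plan([(p+[0,-.006,0],88,0,1,0.0),(p+[0,-.006,.16],88,0,5,0),((.37,.12,.30),100,-5,7,.0918),((.36,-.15,.29),150,-25,8,.0918),(pre+.019*z,172.5,-32,5,.07),(g+.019*z,172.5,-32,6,.06)])
```

```text
drawer_handle [(0.89, [0.579, 0.206, 0.022]), (0.65, [0.605, 0.011, 0.289])]
scraper_grip [(0.7, [0.508, -0.284, 0.085])]
[[[-0.006,0.0,0.0,0.0,0.0,0.1,0.0],[0.0,0.0,-0.032,0.0,0.0,0.0,0],[0.0,0.0,-0.032,0.0,0.0,0.0,0],[0.0,0.0,-0.032,0.0,0.0,0.0,0],[0.0,0.0,-0.032,0.0,0.0,0.0,0],[0.0,0.0,-0.032,0.0,0.0,0.0,0],[-0.024,-0.027,-0.01,-0.1,-0.7,-1.7,0.0918],[-0.024,-0.028,-0.01,-0.1,-0.7,-1.7,0.0918],[-0.023,-0.028,-0.01,-0.1,-0.7,-1.7,0.0918],[-0.022,-0.029,-0.009,-0.1,-0.7,-1.7,0.0918],[-0.022,-0.03,-0.009,0.0,-0.7,-1.7,0.0918],[-0.021,-0.031,-0.009,-0.1,-0.7,-1.8,0.0918]]]
[[[-0.019,-0.031,-0.008,0.0,-0.8,-1.7,0.0918],[-0.033,-0.007,0.004,-1.6,-2.3,-6.1,0.0918],[-0.032,-0.011,0.005,-1.6,-2.3,-6.1,0.0918],[-0.03,-0.014,0.006,-1.6,-2.4,-6.1,0.0918],[-0.028,-0.017,0.007,-1.6,-2.3,-6.1,0.0918],[-0.026,-0.02,0.007,-1.6,-2.4,-6.0,0.0918],[-0.023,-0.023,0.008,-1.7,-2.3,-6.1,0.0918],[-0.02,-0.026,0.008,-1.7,-2.4,-6.0,0.0918],[-0.018,-0.029,0.008,-1.6,-2.3,-6.1,0.0918],[-0.014,-0.015,0.023,-2.1,-1.4,-3.9,0.07],[-0.013,-0.017,0.023,-2.2,-1.4,-4.0,0.07],[-0.011,-0.019,0.022,-2.1,-1.4,-3.9,0.07]]]
[[[-0.009,-0.021,0.022,-2.2,-1.4,-4.0,0.07],[-0.007,-0.022,0.02,-2.1,-1.4,-3.9,0.07],[0.0,0.0,0.015,0.0,0.0,0.0,0.06],[0.0,0.0,0.015,0.0,0.0,0.0,0.06],[0.0,0.0,0.015,0.0,0.0,0.0,0.06],[0.0,0.0,0.015,0.0,0.0,0.0,0.06],[0.0,0.0,0.015,0.0,0.0,0.0,0.06],[0.0,0.0,0.015,0.0,0.0,0.0,0.06]]]
end [ 0.4666 -0.2807  0.1412]
```

View pics/s1.png

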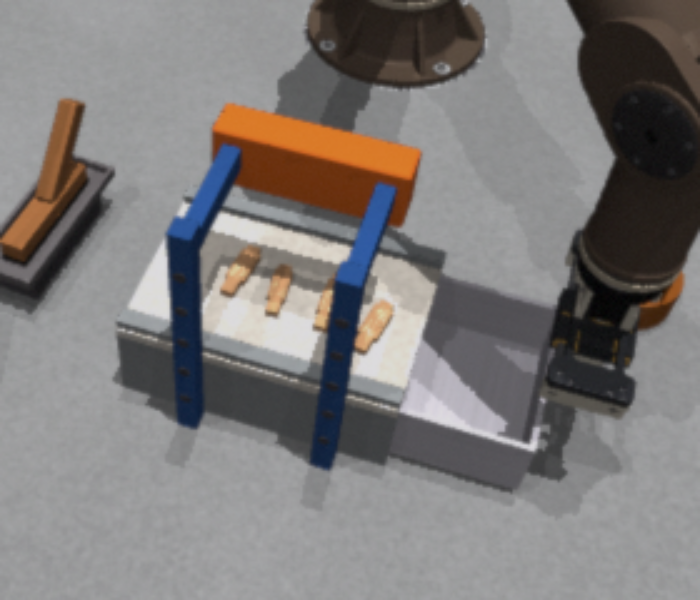

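The drawer is open, with its box visible at (395–550, 275–480). The splinters have not moved, at (240,270) to (375,325). Next I go to the pre-grasp pose.

```bash
python3 -m handwheel '[[[-0.006,0,0,0,0,0,0],[0,0,-0.032,0,0,0,0],[0,0,-0.032,0,0,0,0],[0,0,-0.032,0,0,0,0],[0,0,-0.032,0,0,0,0],[0,0,-0.032,0,0,0,0],[-0.024,-0.027,-0.01,-0.1,-0.7,-1.7,0.09],[-0.024,-0.028,-0.01,-0.1,-0.7,-1.7,0.09],[-0.023,-0.028,-0.01,-0.1,-0.7,-1.7,0.09],[-0.022,-0.029,-0.009,-0.1,-0.7,-1.7,0.09],[-0.022,-0.03,-0.009,0,-0.7,-1.7,0.09],[-0.021,-0.031,-0.009,-0.1,-0.7,-1.8,0.09]]]' | grep eef
python3 -m handwheel '[[[-0.019,-0.031,-0.008,0,-0.8,-1.7,0.09],[-0.033,-0.007,0.004,-1.6,-2.3,-6.1,0.09],[-0.032,-0.011,0.005,-1.6,-2.3,-6.1,0.09],[-0.03,-0.014,0.006,-1.6,-2.4,-6.1,0.09],[-0.028,-0.017,0.007,-1.6,-2.3,-6.1,0.09],[-0.026,-0.02,0.007,-1.6,-2.4,-6,0.09],[-0.023,-0.023,0.008,-1.7,-2.3,-6.1,0.09],[-0.02,-0.026,0.008,-1.7,-2.4,-6,0.09],[-0.018,-0.029,0.008,-1.6,-2.3,-6.1,0.09]]]' | grep eef
python3 - <<'E'
from h import *
st();print(ctrl.sense()["q"].round(0))
z=np.array(tool(172.5,-32))[:,2]; g=np.array([.457,-.279,.157]);pre=g-.09*z
plan([(pre+.019*z,172.5,-32,6,.07)])
E
```

```text
eef_pos: [0.3966, 0.1417, 0.2904]
eef_pos: [0.36, -0.1507, 0.2905]
t 8.0 [ 0.36   -0.1507  0.2905] z [ 0.367 -0.211 -0.906] x [-0.786  0.45  -0.423] F [0.7 0.6 0.1] w 0.09 g 0.0
[ 19. -16. -10. 131.   9.  41.  63.]
[[[-0.012,-0.013,0.019,-1.8,-1.1,-3.3,0.07],[-0.011,-0.014,0.019,-1.8,-1.2,-3.3,0.07],[-0.009,-0.015,0.019,-1.8,-1.1,-3.3,0.07],[-0.008,-0.016,0.018,-1.8,-1.2,-3.2,0.07],[-0.007,-0.018,0.018,-1.8,-1.1,-3.3,0.07],[-0.006,-0.018,0.017,-1.7,-1.2,-3.2,0.07]]]
end [ 0.4197 -0.2737  0.2174]
```

```bash
python3 -m handwheel '[[[-0.012,-0.013,0.019,-1.8,-1.1,-3.3,0.07],[-0.011,-0.014,0.019,-1.8,-1.2,-3.3,0.07],[-0.009,-0.015,0.019,-1.8,-1.1,-3.3,0.07],[-0.008,-0.016,0.018,-1.8,-1.2,-3.2,0.07],[-0.007,-0.018,0.018,-1.8,-1.1,-3.3,0.07],[-0.006,-0.018,0.017,-1.7,-1.2,-3.2,0.07]]]' | grep eef
python3 - <<'E'
from h import *
from plant import nets
import cv2 as cv
st();print(ctrl.sense()["q"].round(0))
c=optics.camera_info("wrist");im=optics.grab_frame("wrist");cv.imwrite("pics/w1.png",im)
R=np.array(c["rotation"]);t=np.array(c["xyz"])
for q in("scraper_grip","tray"):print(q,[(round(d["p"],2),(R@np.array(d["location"])+t).round(3).tolist()) for d in nets.recognise("wrist",q)][:3])
def pr(P):
    v=R.T@(np.array(P)-t);return (c["cx"]+c["fx"]*v[0]/-v[2],c["cy"]-c["fy"]*v[1]/-v[2])
print("expect grip px",pr([.457,-.279,.157]),"sole fwd end top",pr([.594,-.297,.086]), "handle end",pr([.444,-.2775,.172]))
E
```

```text
eef_pos: [0.4079, -0.2461, 0.2279]
t 8.6 [ 0.4079 -0.2461  0.2279] z [ 0.496 -0.083 -0.864] x [-0.845  0.181 -0.503] F [ 0.7 -0.1 -0.4] w 0.0701 g 0.0
[  3.  -4.  30. 135. -25.  23. 133.]
scraper_grip [(0.55, [0.46, -0.282, 0.081])]
tray [(0.58, [0.463, -0.281, 0.053])]
expect grip px (np.float64(273.3907288922444), np.float64(268.37561190917864)) sole fwd end top (np.float64(295.6867203911356), np.float64(306.4965665818493)) handle end (np.float64(268.78175575796604), np.float64(273.1080343878479))
```

View pics/w1.png

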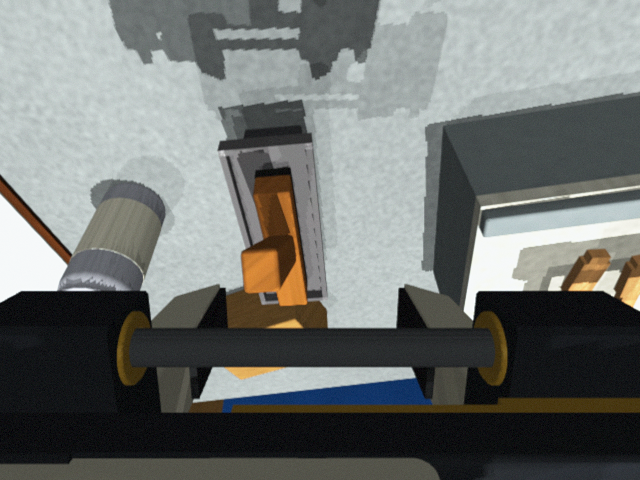

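The wrist view shows the handle end at (262,268), with (269,273) predicted, and the block's front end at (300,300). So the scraper estimate is good to about 3 mm. The hand still lags its target, so I re-plan from here.

Run:
```python
from h import *
z=np.array(tool(172.5,-32))[:,2]; g=np.array([.457,-.280,.157]);pre=g-.08*z
plan([(pre+.019*z,172.5,-32,5,.07),])
```

```text
[[[-0.002,-0.005,0.005,-0.2,-0.4,-0.8,0.07],[-0.002,-0.006,0.006,-0.2,-0.4,-0.8,0.07],[-0.002,-0.005,0.005,-0.2,-0.4,-0.9,0.07],[-0.002,-0.006,0.006,-0.3,-0.3,-0.8,0.07],[-0.002,-0.005,0.005,-0.2,-0.4,-0.9,0.07]]]
end [ 0.4251 -0.2755  0.2093]
```

```bash
python3 -m handwheel '[[[-0.002,-0.005,0.005,-0.2,-0.4,-0.8,0.07],[-0.002,-0.006,0.006,-0.2,-0.4,-0.8,0.07],[-0.002,-0.005,0.005,-0.2,-0.4,-0.9,0.07],[-0.002,-0.006,0.006,-0.3,-0.3,-0.8,0.07],[-0.002,-0.005,0.005,-0.2,-0.4,-0.9,0.07],[0,0,0,0,0,0,0.07]]]' | grep eef
python3 - <<'E'
from h import *
st();print(ctrl.sense()["q"].round(0))
z=np.array(tool(172.5,-32))[:,2]; g=np.array([.457,-.280,.157])
plan([(g+.019*z,172.5,-32,6,.07)])
E
```

```text
eef_pos: [0.4224, -0.2715, 0.2144]
t 9.35 [ 0.4224 -0.2715  0.2144] z [ 0.517 -0.076 -0.852] x [-0.844  0.121 -0.523] F [-0.9  0.2  1.2] w 0.0701 g 0.0
[ 14.   1.  25. 133. -43.  23. 157.]
[[[0.0,-0.001,0.014,-0.1,-0.1,-0.1,0.07],[0.0,0.0,0.014,-0.1,-0.1,-0.1,0.07],[0.0,-0.001,0.015,-0.1,-0.1,-0.1,0.07],[0.0,-0.001,0.014,-0.1,-0.1,-0.1,0.07],[0.0,0.0,0.015,0.0,0.0,-0.1,0.07],[0.0,-0.001,0.014,-0.1,-0.1,0.0,0.07]]]
end [ 0.4666 -0.2817  0.1413]
```

Joint 7 is at its 157° limit in this flipped grip, so I lift a little and turn the hand half round. The camera stays clear of the beam that way too.

```bash
python3 -m handwheel '[[[-0.014,0,-0.023,0,0,2,0.09],[-0.014,0,-0.023,0,0,4,0.09],[-0.014,0,-0.023,0,0,8,0.09],[0,0,0,0,0,8,0.09],[0,0,0,0,0,8,0.09],[0,0,0,0,0,8,0.09],[0,0,0,0,0,8,0.09],[0,0,0,0,0,8,0.09],[0,0,0,0,0,8,0.09],[0,0,0,0,0,8,0.09],[0,0,0,0,0,8,0.09],[0,0,0,0,0,8,0.09]]]' | grep eef
python3 -c "
from h import *
st();print(ctrl.sense()['q'].round(0))"
python3 -m handwheel '[[[0,0,0,0,0,8,0.09],[0,0,0,0,0,8,0.09],[0,0,0,0,0,8,0.09],[0,0,0,0,0,8,0.09],[0,0,0,0,0,8,0.09],[0,0,0,0,0,8,0.09],[0,0,0,0,0,8,0.09],[0,0,0,0,0,8,0.09],[0,0,0,0,0,8,0.09]]]' | grep eef
python3 - <<'E'
from h import *
st();print(ctrl.sense()["q"].round(0))
z=np.array(tool(-7.5,32))[:,2]; g=np.array([.457,-.280,.157]);pre=g-.07*z
plan([(pre+.019*z,-7.5,32,8,.07)])
E
```

```text
eef_pos: [0.4221, -0.2722, 0.2944]
t 10.55 [ 0.4221 -0.2722  0.2944] z [ 0.518 -0.076 -0.852] x [ 0.083  0.996 -0.038] F [-0.8 -0.1  0.1] w 0.0901 g 0.0
[ 22.  -5.  15. 125. -24.  34.  50.]
eef_pos: [0.4221, -0.2722, 0.2945]
t 11.45 [ 0.4221 -0.2722  0.2945] z [ 0.517 -0.076 -0.852] x [0.836 0.26  0.484] F [-0.2 -0.7 -0.4] w 0.0901 g 0.0
[ 29.  -4.   8. 125. -26.  34. -21.]
[[[-0.005,-0.002,0.011,0.0,0.1,2.7,0.07],[-0.005,-0.001,0.011,0.0,0.1,2.7,0.07],[-0.005,-0.001,0.01,0.1,0.1,2.7,0.07],[-0.005,-0.001,0.011,0.0,0.0,2.7,0.07],[-0.005,-0.001,0.01,0.1,0.1,2.7,0.07],[-0.006,0.0,0.011,0.0,0.0,2.7,0.07],[-0.005,0.0,0.01,0.1,0.1,2.7,0.07],[-0.006,0.0,0.011,0.0,0.0,2.6,0.07]]]
end [ 0.4302 -0.2765  0.1998]
```

```bash
python3 -m handwheel '[[[-0.005,-0.002,0.011,0,0.1,2.7,0.07],[-0.005,-0.001,0.011,0,0.1,2.7,0.07],[-0.005,-0.001,0.01,0.1,0.1,2.7,0.07],[-0.005,-0.001,0.011,0,0,2.7,0.07],[-0.005,-0.001,0.01,0.1,0.1,2.7,0.07],[-0.006,0,0.011,0,0,2.7,0.07],[-0.005,0,0.01,0.1,0.1,2.7,0.07],[-0.006,0,0.011,0,0,2.6,0.07],[0,0,0,0,0,0,0.07]]]' | grep eef
python3 - <<'E'
from h import *
st();print(ctrl.sense()["q"].round(0))
z=np.array(tool(-7.5,32))[:,2]; g=np.array([.457,-.280,.157])
plan([(g+.019*z,-7.5,32,6,.07)])
E
```

```text
eef_pos: [0.4299, -0.276, 0.1984]
t 12.35 [ 0.4299 -0.276   0.1984] z [ 0.523 -0.068 -0.849] x [ 0.843 -0.106  0.528] F [-0.4  0.9 -0.7] w 0.0699 g 0.0
[ 30.   5.   9. 133. -50.  22. -15.]
[[[0.0,0.0,0.011,0.0,0.0,0.0,0.07],[0.0,0.0,0.012,0.0,0.0,0.1,0.07],[0.0,0.0,0.011,0.0,0.0,0.0,0.07],[0.0,0.0,0.012,0.0,0.1,0.1,0.07],[0.001,0.0,0.011,0.0,0.0,0.0,0.07],[0.0,0.0,0.012,-0.1,0.1,0.1,0.07]]]
end [ 0.4669 -0.2808  0.1403]
```

```bash
python3 -m handwheel '[[[0,0,0.011,0,0,0,0.07],[0,0,0.012,0,0,0.1,0.07],[0,0,0.011,0,0,0,0.07],[0,0,0.012,0,0,0.1,0.07],[0,0,0.011,0,0,0,0.07],[0,0,0.012,0,0,0.1,0.07],[0,0,0,0,0,0,0.07]]]' | grep -E "eef|force"
python3 -m handwheel '[[[0,0,0,0,0,0,0.04],[0,0,0,0,0,0,0.02],[0,0,0,0,0,0,0.01],[0,0,0,0,0,0,0.01],[0,0,0,0,0,0,0.01],[0,0,0,0,0,0,0.01]]]'
python3 -c "
from h import *
st();print(ctrl.sense()['q'].round(0))"
```

```text
eef_pos: [0.4675, -0.2814, 0.141]
wrist_force: [-0.3, -0.2, 0.7]
grasp_force: 0.0
time_s: 13.65
eef_pos: [0.4669, -0.2823, 0.1411]
tcp_rot: [[0.841, -0.129, 0.525], [-0.109, -0.992, -0.069], [0.53, 0.001, -0.848]]
wrist_force: [-0.4, 0.2, -1.3]
gripper_width: 0.287
grasp_force: 0.1
t 13.65 [ 0.4669 -0.2823  0.1411] z [ 0.525 -0.069 -0.848] x [ 0.841 -0.109  0.53 ] F [-0.4  0.2 -1.3] w 0.0263 g 0.1
[ 36.  14.  -1. 133. -73.  15.   6.]
```

```bash
python3 -m handwheel '[[[0,0,0,0,0,0,0.01],[0,0,0,0,0,0,0.01]]]' | tail -2
cat >> h.py <<'E'
def deckR(): return Ro.from_euler("z",-2.2,degrees=True).as_matrix()
def solepose(xd,yd,dz):
    return np.array([.585,.008,.11+dz])+deckR()@[xd-.0589,yd,.0869]
E
python3 - <<'E'
from h import *
st();p=ctrl.sense()["eef_pos"]
plan([(p+[0,0,.1],-7.5,32,6,.01),(solepose(-.003,-.12,.04),-2.2,32,8,.01)])
E
```

```text
gripper_width: 0.236
grasp_force: 30.0
t 13.85 [ 0.4668 -0.2824  0.1411] z [ 0.525 -0.069 -0.848] x [ 0.841 -0.109  0.53 ] F [-0.5  0.3  1. ] w 0.0217 g 30.0
[[[0.009,0.0,-0.014,0.0,0.0,0.0,0.01],[0.009,0.0,-0.014,0.0,0.0,0.0,0.01],[0.009,0.0,-0.014,0.0,0.0,0.0,0.01],[0.009,0.0,-0.014,0.0,0.0,0.0,0.01],[0.008,0.0,-0.014,0.0,0.0,0.0,0.01],[0.009,0.0,-0.015,0.0,0.0,0.1,0.01],[0.003,-0.022,0.002,0.4,0.0,-0.6,0.01],[0.003,-0.022,0.003,0.3,0.0,-0.6,0.01],[0.003,-0.022,0.003,0.4,0.0,-0.6,0.01],[0.003,-0.022,0.003,0.3,0.0,-0.5,0.01],[0.004,-0.022,0.003,0.4,0.0,-0.6,0.01],[0.004,-0.022,0.003,0.3,0.0,-0.5,0.01]]]
[[[0.004,-0.022,0.003,0.4,0.0,-0.6,0.01],[0.004,-0.023,0.003,0.3,0.0,-0.5,0.01]]]
end [ 0.5184 -0.1091  0.2365]
```

```bash
python3 -m handwheel '[[[0.009,0,-0.014,0,0,0,0.01],[0.009,0,-0.014,0,0,0,0.01],[0.009,0,-0.014,0,0,0,0.01],[0.009,0,-0.014,0,0,0,0.01],[0.008,0,-0.014,0,0,0,0.01],[0.009,0,-0.015,0,0,0.1,0.01],[0.003,-0.022,0.002,0.4,0,-0.6,0.01],[0.003,-0.022,0.003,0.3,0,-0.6,0.01],[0.003,-0.022,0.003,0.4,0,-0.6,0.01],[0.003,-0.022,0.003,0.3,0,-0.5,0.01]]]' | grep -E "eef|width"
python3 - <<'E'
from h import *
import cv2 as cv
st();print(ctrl.sense()["q"].round(0))
im=optics.grab_frame("scene");cv.imwrite("pics/s2.png",cv.resize(im[130:360,180:440],None,fx=2.6,fy=2.6))
plan([(solepose(-.003,-.12,.035),-2.2,32,4,.01),(solepose(-.003,-.12,.006),-2.2,32,4,.01)])
E
```

```text
eef_pos: [0.4922, -0.1954, 0.2376]
gripper_width: 0.238
t 14.85 [ 0.4922 -0.1954  0.2376] z [ 0.527 -0.044 -0.849] x [ 0.846 -0.071  0.529] F [-0.1  0.4 -1.9] w 0.0218 g 30.0
[ 14.   1.   9. 129. -27.  21. -49.]
[[[0.003,-0.021,0.004,0.3,0.0,-0.5,0.01],[0.004,-0.021,0.004,0.3,0.0,-0.5,0.01],[0.004,-0.021,0.004,0.3,0.1,-0.5,0.01],[0.004,-0.021,0.003,0.3,0.0,-0.5,0.01],[-0.004,0.0,0.006,0.0,0.0,0.0,0.01],[-0.004,0.0,0.006,0.0,0.0,0.0,0.01],[-0.004,0.0,0.006,0.0,0.0,0.0,0.01],[-0.004,0.0,0.007,0.0,0.0,0.0,0.01]]]
end [ 0.5184 -0.1091  0.2027]
```

View pics/s2.png

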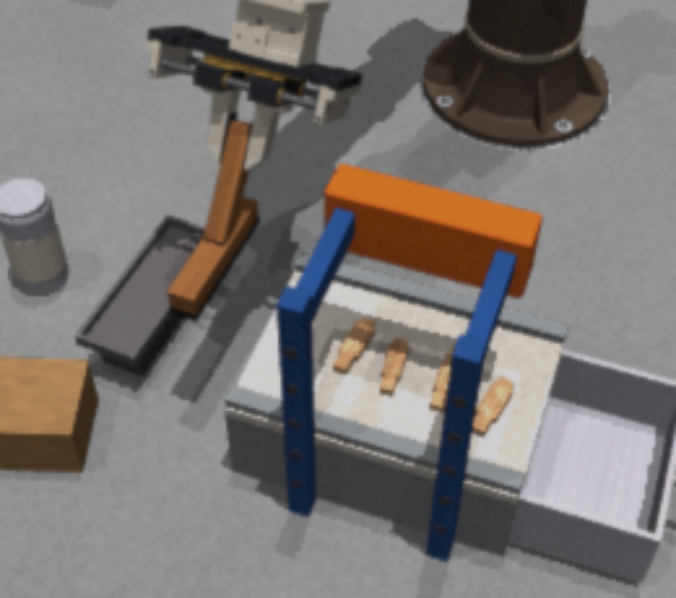

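The scraper is held level over the tray edge at (215,250), and the deck and splinters are unchanged. I'll carry it over and lower it.

```bash
python3 -m handwheel '[[[0.003,-0.021,0.004,0.3,0,-0.5,0.01],[0.004,-0.021,0.004,0.3,0,-0.5,0.01],[0.004,-0.021,0.004,0.3,0.1,-0.5,0.01],[0.004,-0.021,0.003,0.3,0,-0.5,0.01],[-0.004,0,0.006,0,0,0,0.01],[-0.004,0,0.006,0,0,0,0.01],[-0.004,0,0.006,0,0,0,0.01],[-0.004,0,0.007,0,0,0,0.01]]]' | grep -E "eef|force|width"
python3 - <<'E'
from h import *
st();print(ctrl.sense()["q"].round(0))
plan([(solepose(-.003,-.12,-.001),-2.2,32,4,.01)])
E
```

```text
eef_pos: [0.518, -0.1152, 0.2026]
wrist_force: [0.1, -0.1, -2.0]
gripper_width: 0.236
grasp_force: 30.0
t 15.7 [ 0.518  -0.1152  0.2026] z [ 0.53  -0.025 -0.848] x [ 0.847 -0.037  0.53 ] F [ 0.1 -0.1 -2. ] w 0.0217 g 30.0
[  7.   4.   2. 133. -18.  12. -67.]
[[[-0.001,-0.001,0.001,0.1,0.0,-0.1,0.01],[-0.001,-0.002,0.002,0.1,0.0,-0.1,0.01],[-0.001,-0.001,0.001,0.0,0.0,0.0,0.01],[0.0,-0.002,0.002,0.1,0.0,-0.1,0.01]]]
end [ 0.5189 -0.1092  0.196 ]
```

```bash
python3 -m handwheel '[[[-0.001,-0.001,0.001,0.1,0,-0.1,0.01],[-0.001,-0.002,0.002,0.1,0,-0.1,0.01],[-0.001,-0.001,0.001,0,0,0,0.01],[0,-0.002,0.002,0.1,0,-0.1,0.01],[0,0,0,0,0,0,0.01]]]' | grep -E "eef|force|width"
python3 - <<'E'
from h import *
st();print(ctrl.sense()["q"].round(1))
plan([(solepose(-.003,-.04,-.001),-2.2,32,8,.01)])
E
```

```text
eef_pos: [0.5199, -0.1081, 0.1972]
wrist_force: [-0.4, 0.0, -2.1]
gripper_width: 0.239
grasp_force: 30.0
t 16.2 [ 0.5199 -0.1081  0.1972] z [ 0.531 -0.019 -0.847] x [ 0.846 -0.03   0.532] F [-0.4  0.  -2.1] w 0.0219 g 30.0
[  7.    4.8   1.3 133.  -18.8  10.8 -66.2]
[[[0.0,-0.01,0.0,0.0,0.0,0.0,0.01],[0.0,-0.01,0.0,0.0,0.0,0.0,0.01],[0.0,-0.01,0.0,0.0,0.0,0.0,0.01],[0.0,-0.01,0.0,0.0,0.0,0.0,0.01],[0.0,-0.01,0.0,0.0,0.0,0.0,0.01],[-0.001,-0.009,0.0,0.0,0.0,0.0,0.01],[0.0,-0.01,0.0,0.0,-0.1,0.1,0.01],[-0.001,-0.009,0.001,-0.1,0.0,0.0,0.01]]]
end [ 0.5216 -0.0301  0.1953]
```

```bash
python3 -m handwheel '[[[0,-0.010,0.001,0,0,0,0.01],[0,-0.010,0,0,0,0,0.01],[0,-0.010,0,0,0,0,0.01],[0,-0.010,0,0,0,0,0.01],[0,-0.010,0,0,0,0,0.01]]]' | grep -E "eef|force|width"
python3 - <<'E'
from h import *
st();print(ctrl.sense()["q"].round(1))
E
```

```text
eef_pos: [0.5228, -0.0582, 0.1971]
wrist_force: [0.3, -2.0, 0.8]
gripper_width: 0.234
grasp_force: 30.0
t 16.7 [ 0.5228 -0.0582  0.1971] z [ 0.533 -0.019 -0.846] x [ 0.846 -0.031  0.533] F [ 0.3 -2.   0.8] w 0.0215 g 30.0
[-10.6   3.5  10.8 134.7   2.7   9.7 -94.7]
```

```bash
python3 -m handwheel '[[[-0.001,-0.010,0,0,0,0,0.01],[0,-0.010,0,0,0,0,0.01],[-0.001,-0.010,0,0,0,0,0.01],[0,-0.010,0,0,0,0,0.01],[0,-0.010,0,0,0,0,0.01],[0,-0.010,0,0,0,0,0.01]]]' | grep -E "eef|force|width"
python3 - <<'E'
from h import *
import cv2 as cv
st();print(ctrl.sense()["q"].round(1))
im=optics.grab_frame("scene");cv.imwrite("pics/s3.png",cv.resize(im[150:360,240:450],None,fx=2.8,fy=2.8))
plan([(solepose(-.003,.07,-.001),-2.2,32,8,.01)])
E
```

```text
eef_pos: [0.5243, 0.0014, 0.197]
wrist_force: [0.6, -4.8, 5.8]
gripper_width: 0.239
grasp_force: 30.0
t 17.3 [0.5243 0.0014 0.197 ] z [ 0.534 -0.019 -0.845] x [ 0.844 -0.032  0.535] F [ 0.6 -4.8  5.8] w 0.0219 g 30.0
[ -27.9    2.9   18.   135.5   29.5   11.4 -129.8]
[[[0.0,-0.01,0.0,0.0,0.0,0.0,0.01],[0.0,-0.01,0.0,0.0,0.0,0.0,0.01],[0.0,-0.01,0.0,0.0,-0.1,0.0,0.01],[0.0,-0.009,0.0,0.0,0.0,0.0,0.01],[0.0,-0.01,0.0,0.0,-0.1,0.0,0.01],[-0.001,-0.009,0.0,0.0,0.0,0.0,0.01],[0.0,-0.01,0.0,-0.1,-0.1,0.0,0.01],[-0.001,-0.009,0.0,0.0,0.0,0.1,0.01]]]
end [0.5255 0.0801 0.196 ]
```

View pics/s3.png

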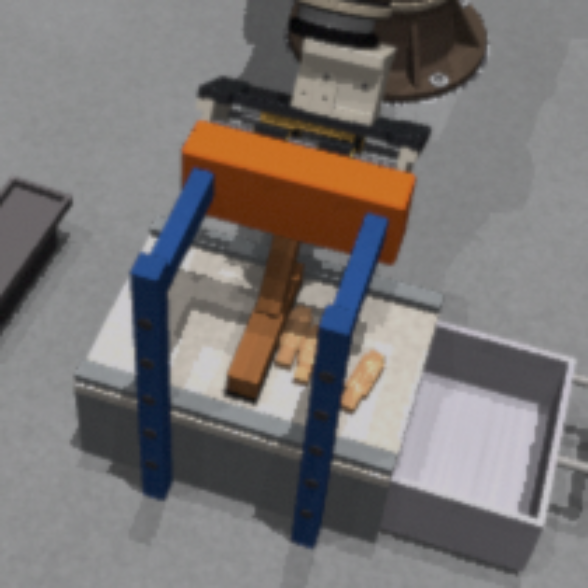

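The blade is pushing: the splinters are bunched at (300,335) with the last one ahead at (365,375), and the hand is clear of the beam. I continue in short stretches and watch joint 7.

```bash
python3 -m handwheel '[[[-0.001,-0.010,0,0,0,0,0.01],[-0.001,-0.010,0,0,0,0,0.01],[0,-0.010,0,0,0,0,0.01],[0,-0.010,0,0,0,0,0.01]]]' | grep -E "eef|force|width"
python3 - <<'E'
from h import *
st();print(ctrl.sense()["q"].round(1))
E
```

```text
eef_pos: [0.525, 0.0412, 0.197]
wrist_force: [-2.2, -6.9, 18.8]
gripper_width: 0.236
grasp_force: 30.2
t 17.75 [0.525  0.0412 0.197 ] z [ 0.536 -0.019 -0.844] x [ 0.844 -0.033  0.536] F [-2.2 -6.9 18.8] w 0.0216 g 30.2
[ -35.     3.3   18.4  135.2   40.4   13.9 -146.2]
```

```bash
python3 -m handwheel '[[[-0.001,-0.010,-0.001,0.5,-0.1,-0.8,0.01],[0,-0.010,0,0.5,-0.1,-0.8,0.01],[-0.001,-0.010,0,0.5,-0.1,-0.8,0.01]]]' | grep -E "eef|force|width"
python3 - <<'E'
from h import *
st();print(ctrl.sense()["q"].round(1))
E
```

```text
eef_pos: [0.5236, 0.0713, 0.1969]
wrist_force: [2.2, -8.3, 16.9]
gripper_width: 0.24
grasp_force: 30.1
t 18.05 [0.5236 0.0713 0.1969] z [ 0.532  0.007 -0.847] x [0.847 0.009 0.532] F [ 2.2 -8.3 16.9] w 0.022 g 30.1
[ -36.7    3.7   16.7  134.6   39.5   14.5 -145.7]
```

```bash
python3 -m handwheel '[[[-0.001,-0.010,-0.001,0.5,0,-0.8,0.01],[0,-0.010,0,0.5,0,-0.8,0.01],[0,-0.010,0,0.5,0,-0.8,0.01]]]' | grep -E "eef|force|width"
python3 - <<'E'
from h import *
import cv2 as cv
st();print(ctrl.sense()["q"].round(1))
im=optics.grab_frame("scene");cv.imwrite("pics/s4.png",cv.resize(im[170:360,260:450],None,fx=3,fy=3))
E
```

```text
eef_pos: [0.521, 0.1014, 0.1969]
wrist_force: [2.0, -4.4, 10.8]
gripper_width: 0.234
grasp_force: 30.2
t 18.35 [0.521  0.1014 0.1969] z [ 0.53   0.034 -0.847] x [0.846 0.051 0.531] F [ 2.  -4.4 10.8] w 0.0215 g 30.2
[ -38.7    4.    15.2  134.2   40.    14.9 -146.7]
```

View pics/s4.png

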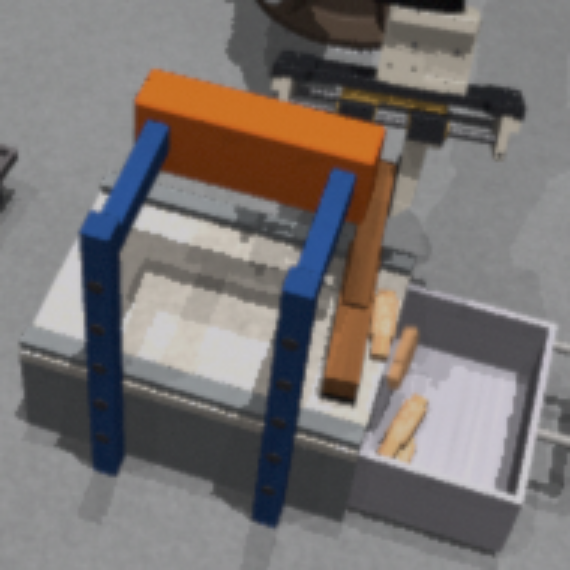

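Two splinters are in the drawer at (405,430), one is tipping over the edge at (403,355) and the last is still on the deck at (385,320).

```bash
python3 -m handwheel '[[[0,-0.010,0,0,0,0,0.01],[0,-0.010,-0.001,0,0,0,0.01],[0,-0.010,0,0,0,0,0.01],[0,-0.005,0,0,0,0,0.01],[0,0,0,0,0,0,0.01]]]' | grep -E "eef|force|width"
python3 - <<'E'
from h import *
import cv2 as cv
st();print(ctrl.sense()["q"].round(1))
im=optics.grab_frame("scene");cv.imwrite("pics/s5.png",cv.resize(im[170:360,260:450],None,fx=3,fy=3))
E
```

```text
eef_pos: [0.5174, 0.1376, 0.1967]
wrist_force: [5.6, -1.6, 1.0]
gripper_width: 0.236
grasp_force: 30.0
t 18.9 [0.5174 0.1376 0.1967] z [ 0.529  0.035 -0.848] x [0.847 0.053 0.53 ] F [ 5.6 -1.6  1. ] w 0.0217 g 30.0
[ -44.4    4.8   15.5  133.3   43.7   17.4 -155. ]
```

View pics/s5.png

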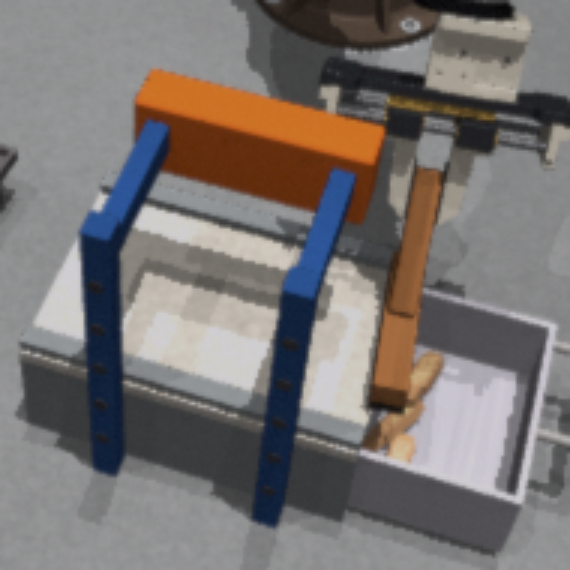

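All four splinters are off the deck; the visible ones lie at (420,375), (400,425) and (400,448) in the drawer. I've used my ten pictures, so the remaining checks are numeric. Next I lift the scraper and carry it back.

Run:
```python
from h import *
p=ctrl.sense()["eef_pos"]
plan([(p+[-.004,-.01,.05],3.4,32,5,.01),((.492,0,.247),-2,32,7,.01),((.4668,-.2824,.235),-7.5,32,14,.01)])
```

```text
[[[0.005,0.002,-0.009,0.0,0.0,0.0,0.01],[0.004,0.002,-0.009,0.0,0.0,0.0,0.01],[0.005,0.002,-0.009,-0.1,0.0,0.0,0.01],[0.004,0.002,-0.009,0.0,0.0,0.1,0.01],[0.005,0.002,-0.009,-0.1,0.0,0.0,0.01],[-0.004,0.018,-0.002,-0.4,0.0,0.7,0.01],[-0.003,0.018,-0.002,-0.4,0.0,0.7,0.01],[-0.003,0.018,-0.002,-0.4,0.0,0.6,0.01],[-0.003,0.018,-0.002,-0.4,0.0,0.7,0.01],[-0.003,0.018,-0.002,-0.4,0.0,0.6,0.01],[-0.002,0.018,-0.001,-0.4,0.0,0.7,0.01],[-0.002,0.019,-0.002,-0.5,0.0,0.6,0.01]]]
[[[-0.001,0.02,0.0,-0.2,0.0,0.3,0.01],[-0.001,0.02,0.0,-0.2,0.0,0.3,0.01],[-0.001,0.02,0.0,-0.2,0.0,0.3,0.01],[-0.001,0.02,0.0,-0.2,0.0,0.3,0.01],[-0.001,0.02,0.001,-0.2,0.0,0.3,0.01],[-0.001,0.02,0.001,-0.2,0.0,0.4,0.01],[-0.001,0.02,0.001,-0.2,0.0,0.3,0.01],[-0.001,0.02,0.001,-0.2,0.0,0.4,0.01],[-0.001,0.021,0.001,-0.2,0.0,0.3,0.01],[0.0,0.02,0.001,-0.2,0.0,0.4,0.01],[0.0,0.021,0.001,-0.2,0.0,0.3,0.01],[0.0,0.02,0.001,-0.2,0.0,0.4,0.01]]]
[[[0.0,0.021,0.0,-0.2,0.0,0.3,0.01],[0.0,0.02,0.001,-0.3,0.0,0.4,0.01]]]
end [ 0.4671 -0.2823  0.2351]
```

```bash
python3 -m handwheel '[[[0.005,0.002,-0.009,0,0,0,0.01],[0.004,0.002,-0.009,0,0,0,0.01],[0.005,0.002,-0.009,-0.1,0,0,0.01],[0.004,0.002,-0.009,0,0,0.1,0.01],[0.005,0.002,-0.009,-0.1,0,0,0.01],[-0.004,0.018,-0.002,-0.4,0,0.7,0.01],[-0.003,0.018,-0.002,-0.4,0,0.7,0.01],[-0.003,0.018,-0.002,-0.4,0,0.6,0.01],[-0.003,0.018,-0.002,-0.4,0,0.7,0.01],[-0.003,0.018,-0.002,-0.4,0,0.6,0.01],[-0.002,0.018,-0.001,-0.4,0,0.7,0.01],[-0.002,0.019,-0.002,-0.5,0,0.6,0.01]]]' | grep -E "eef|width"
python3 -m handwheel '[[[-0.001,0.02,0,-0.2,0,0.3,0.01],[-0.001,0.02,0,-0.2,0,0.3,0.01],[-0.001,0.02,0,-0.2,0,0.3,0.01],[-0.001,0.02,0,-0.2,0,0.3,0.01],[-0.001,0.02,0.001,-0.2,0,0.3,0.01],[-0.001,0.02,0.001,-0.2,0,0.4,0.01],[-0.001,0.02,0.001,-0.2,0,0.3,0.01],[-0.001,0.02,0.001,-0.2,0,0.4,0.01],[-0.001,0.021,0.001,-0.2,0,0.3,0.01],[0,0.02,0.001,-0.2,0,0.4,0.01]]]' | grep -E "eef|width"
python3 - <<'E'
from h import *
from plant import nets
st();print(ctrl.sense()["q"].round(0))
optics.grab_frame("scene");c=optics.camera_info("scene");R=np.array(c["rotation"]);t=np.array(c["xyz"])
for q in("chip0","scraper_sole","drawer_in"):print(q,[(round(d["p"],2),(R@np.array(d["location"])+t).round(3).tolist()) for d in nets.recognise("scene",q)][:6])
optics.grab_frame("top");c=optics.camera_info("top");R=np.array(c["rotation"]);t=np.array(c["xyz"])
for q in("chip0","tray"):print(q,[(round(d["p"],2),(R@np.array(d["location"])+t).round(3).tolist()) for d in nets.recognise("top",q)][:6])
plan([((.4668,-.2824,.215),-7.5,32,5,.01),((.4668,-.2824,.155),-7.5,32,5,.01)])
E
```

```text
eef_pos: [0.4895, -0.0028, 0.2453]
gripper_width: 0.236
eef_pos: [0.4714, -0.2029, 0.2356]
gripper_width: 0.238
t 21.15 [ 0.4714 -0.2029  0.2356] z [ 0.523 -0.056 -0.851] x [ 0.846 -0.089  0.526] F [ 1.2  0.7 -2. ] w 0.0218 g 30.0
[-50. -13.  68. 134.  12.  21. -85.]
chip0 [(0.66, [0.604, 0.156, 0.03]), (0.62, [0.621, 0.17, 0.025]), (0.6, [0.562, 0.147, 0.027]), (0.52, [0.557, 0.169, 0.033])]
scraper_sole [(0.73, [0.525, -0.203, 0.185])]
drawer_in [(0.95, [0.584, 0.216, 0.038])]
chip0 [(0.6, [0.597, 0.157, 0.031]), (0.58, [0.546, 0.168, 0.034]), (0.52, [0.642, 0.17, 0.025])]
tray [(0.66, [0.547, -0.298, 0.054])]
[[[-0.002,0.016,0.004,-0.2,0.0,0.3,0.01],[-0.002,0.016,0.004,-0.1,0.1,0.3,0.01],[-0.002,0.017,0.004,-0.2,0.0,0.3,0.01],[-0.001,0.016,0.004,-0.1,0.1,0.3,0.01],[-0.001,0.017,0.004,-0.2,0.0,0.3,0.01],[-0.006,0.0,0.01,0.0,0.0,0.0,0.01],[-0.007,0.0,0.01,0.0,0.0,0.0,0.01],[-0.006,0.0,0.01,0.0,0.0,0.0,0.01],[-0.007,0.0,0.01,0.0,0.0,0.0,0.01],[-0.006,0.0,0.011,0.0,0.0,0.0,0.01]]]
end [ 0.4669 -0.2826  0.155 ]
```

All four splinters are in the drawer. Joint 3 is close to its limit, so I'm moving in short steps.

```bash
python3 -m handwheel '[[[-0.002,0.016,0.004,-0.2,0,0.3,0.01],[-0.002,0.016,0.004,-0.1,0.1,0.3,0.01],[-0.002,0.017,0.004,-0.2,0,0.3,0.01],[-0.001,0.016,0.004,-0.1,0.1,0.3,0.01],[-0.001,0.017,0.004,-0.2,0,0.3,0.01]]]' | grep -E "eef|width"
python3 - <<'E'
from h import *
st();print(ctrl.sense()["q"].round(0))
plan([((.4668,-.2824,.155),-7.5,32,5,.01)])
E
```

```text
eef_pos: [0.4546, -0.265, 0.2308]
gripper_width: 0.239
t 22.0 [ 0.4546 -0.265   0.2308] z [ 0.524 -0.073 -0.849] x [ 0.842 -0.106  0.529] F [ 0.   0.9 -2.1] w 0.022 g 30.0
[ -57.  -25.   75.  132.   37.   27. -103.]
[[[-0.006,0.003,0.014,0.0,0.0,0.1,0.01],[-0.005,0.003,0.015,0.1,0.0,0.0,0.01],[-0.006,0.003,0.014,0.0,0.0,0.1,0.01],[-0.005,0.003,0.014,0.1,0.0,0.0,0.01],[-0.006,0.003,0.015,0.0,0.1,0.1,0.01]]]
end [ 0.4668 -0.282   0.1549]
```

The arm came back on a bad elbow branch, with joints 2 and 3 at their limits. Retracing the same loop backwards, low over the now-empty deck, should undo that.

Run:
```python
from h import *
plan([((.4714,-.2029,.2356),-6,32,4,.01),((.4895,-.0028,.2453),-2,32,10,.01),((.5134,.1276,.2467),3.4,32,7,.01)])
```

```text
[[[0.003,-0.016,0.0,0.3,0.0,-0.2,0.01],[0.002,-0.016,0.0,0.2,0.0,-0.3,0.01],[0.003,-0.016,0.0,0.3,0.0,-0.2,0.01],[0.003,-0.016,0.001,0.2,0.1,-0.3,0.01],[0.0,-0.02,-0.001,0.2,0.0,-0.3,0.01],[0.0,-0.02,-0.001,0.2,0.0,-0.3,0.01],[0.001,-0.02,-0.001,0.2,0.0,-0.3,0.01],[0.001,-0.02,-0.001,0.2,0.0,-0.4,0.01],[0.001,-0.02,-0.001,0.2,0.0,-0.3,0.01],[0.001,-0.02,-0.001,0.2,0.0,-0.4,0.01],[0.001,-0.02,0.0,0.2,0.0,-0.3,0.01],[0.001,-0.02,0.0,0.2,0.0,-0.4,0.01]]]
[[[0.001,-0.02,-0.001,0.3,0.0,-0.3,0.01],[0.0,-0.021,0.0,0.2,0.0,-0.4,0.01],[0.003,-0.019,0.001,0.4,0.0,-0.7,0.01],[0.003,-0.019,0.001,0.4,0.0,-0.6,0.01],[0.003,-0.018,0.002,0.4,0.0,-0.7,0.01],[0.003,-0.019,0.002,0.4,0.0,-0.6,0.01],[0.003,-0.018,0.002,0.4,0.0,-0.7,0.01],[0.003,-0.018,0.002,0.4,0.0,-0.6,0.01],[0.004,-0.019,0.002,0.5,0.0,-0.7,0.01]]]
end [0.5135 0.1278 0.2465]
```

```bash
python3 -m handwheel '[[[0.003,-0.016,0,0.3,0,-0.2,0.01],[0.002,-0.016,0,0.2,0,-0.3,0.01],[0.003,-0.016,0,0.3,0,-0.2,0.01],[0.003,-0.016,0.001,0.2,0.1,-0.3,0.01],[0,-0.02,-0.001,0.2,0,-0.3,0.01],[0,-0.02,-0.001,0.2,0,-0.3,0.01],[0.001,-0.02,-0.001,0.2,0,-0.3,0.01],[0.001,-0.02,-0.001,0.2,0,-0.4,0.01],[0.001,-0.02,-0.001,0.2,0,-0.3,0.01],[0.001,-0.02,-0.001,0.2,0,-0.4,0.01],[0.001,-0.02,0,0.2,0,-0.3,0.01],[0.001,-0.02,0,0.2,0,-0.4,0.01]]]' | grep eef
python3 -c "
from h import *
print(ctrl.sense()['q'].round(0))"
python3 -m handwheel '[[[0.001,-0.02,-0.001,0.3,0,-0.3,0.01],[0,-0.021,0,0.2,0,-0.4,0.01],[0.003,-0.019,0.001,0.4,0,-0.7,0.01],[0.003,-0.019,0.001,0.4,0,-0.6,0.01],[0.003,-0.018,0.002,0.4,0,-0.7,0.01],[0.003,-0.019,0.002,0.4,0,-0.6,0.01],[0.003,-0.018,0.002,0.4,0,-0.7,0.01],[0.003,-0.018,0.002,0.4,0,-0.6,0.01],[0.004,-0.019,0.002,0.5,0,-0.7,0.01]]]' | grep eef
python3 - <<'E'
from h import *
st();print(ctrl.sense()["q"].round(0))
z=.2005
plan([((.5165,.1376,z),3.4,32,4,.01),((.521,.1014,z),3.4,32,3,.01),((.5236,.0713,z),.6,32,3,.01),((.525,.0412,z),-2.2,32,3,.01)])
E
```

```text
eef_pos: [0.4871, -0.0416, 0.2437]
[ -50.  -11.   41.  136.   33.   24. -128.]
eef_pos: [0.5143, 0.1287, 0.2473]
t 24.1 [0.5143 0.1287 0.2473] z [ 0.53   0.033 -0.848] x [0.846 0.049 0.531] F [ 0.8 -0.6 -1.9] w 0.022 g 30.0
[ -56.   -2.   27.  130.   34.   26. -143.]
[[[-0.006,-0.002,0.01,0.0,0.0,0.0,0.01],[-0.006,-0.002,0.01,0.0,0.0,0.0,0.01],[-0.005,-0.002,0.011,0.0,0.0,0.0,0.01],[-0.006,-0.003,0.01,-0.1,-0.1,-0.1,0.01],[0.001,0.012,0.0,0.0,0.0,0.0,0.01],[0.001,0.012,0.001,0.0,0.0,0.0,0.01],[0.0,0.013,0.0,0.0,0.0,0.0,0.01],[0.0,0.01,0.0,-0.5,0.0,0.8,0.01],[0.001,0.01,0.001,-0.5,0.0,0.8,0.01],[0.001,0.01,0.0,-0.5,0.0,0.8,0.01],[0.0,0.01,0.0,-0.5,0.0,0.8,0.01],[0.0,0.01,0.0,-0.5,0.0,0.8,0.01]]]
[[[0.001,0.01,0.001,-0.5,0.0,0.8,0.01]]]
end [0.5252 0.0412 0.2006]
```

```bash
python3 -m handwheel '[[[-0.006,-0.002,0.01,0,0,0,0.01],[-0.006,-0.002,0.01,0,0,0,0.01],[-0.005,-0.002,0.011,0,0,0,0.01],[-0.006,-0.003,0.01,-0.1,-0.1,-0.1,0.01],[0.001,0.012,0,0,0,0,0.01],[0.001,0.012,0.001,0,0,0,0.01],[0,0.013,0,0,0,0,0.01],[0,0.01,0,-0.5,0,0.8,0.01],[0.001,0.01,0.001,-0.5,0,0.8,0.01],[0.001,0.01,0,-0.5,0,0.8,0.01],[0,0.01,0,-0.5,0,0.8,0.01],[0,0.01,0,-0.5,0,0.8,0.01]]]' | grep -E "eef|wrist_f"
python3 - <<'E'
from h import *
st();print(ctrl.sense()["q"].round(0))
z=.2
plan([((.5245,.0014,z),-2.2,32,5,.01),((.5228,-.0582,z),-2.2,32,7,.01)])
E
```

```text
eef_pos: [0.5239, 0.0492, 0.201]
wrist_force: [-0.3, 0.5, -1.0]
t 25.3 [0.5239 0.0492 0.201 ] z [ 0.529 -0.014 -0.848] x [ 0.848 -0.021  0.53 ] F [-0.3  0.5 -1. ] w 0.0218 g 30.0
[ -48.    2.   31.  135.   35.   15. -141.]
[[[0.0,0.01,0.0,-0.1,0.0,0.1,0.01],[0.0,0.009,0.0,-0.1,0.0,0.1,0.01],[0.0,0.01,0.001,-0.1,0.0,0.2,0.01],[0.001,0.009,0.001,0.0,0.0,0.1,0.01],[0.0,0.01,0.0,-0.1,0.0,0.2,0.01],[0.0,0.008,0.0,0.0,0.0,0.0,0.01],[0.0,0.009,0.0,0.0,0.0,0.0,0.01],[0.0,0.008,0.0,0.0,0.0,0.0,0.01],[0.0,0.009,0.0,0.0,0.0,0.0,0.01],[0.0,0.008,0.0,0.0,0.0,0.0,0.01],[0.0,0.009,0.0,0.0,0.0,0.0,0.01],[0.001,0.008,0.0,0.0,0.0,0.0,0.01]]]
end [ 0.5229 -0.0578  0.2005]
```

```bash
python3 -m handwheel '[[[0,0.01,0,-0.1,0,0.1,0.01],[0,0.01,0,-0.1,0,0.1,0.01],[0,0.01,0.001,-0.1,0,0.2,0.01],[0,0.01,0,0,0,0.1,0.01],[0,0.01,0,-0.1,0,0.2,0.01],[0,0.01,0,0,0,0,0.01],[0,0.01,0,0,0,0,0.01],[0,0.01,0,0,0,0,0.01],[0,0.01,0,0,0,0,0.01],[0,0.01,0,0,0,0,0.01]]]' | grep -E "eef|wrist_f"
python3 - <<'E'
from h import *
st();print(ctrl.sense()["q"].round(0))
z=.2
plan([((.52,-.1081,z),-2.2,32,6,.01)])
E
```

```text
eef_pos: [0.5208, -0.0509, 0.2002]
wrist_force: [0.1, 0.2, -2.1]
t 26.3 [ 0.5208 -0.0509  0.2002] z [ 0.529 -0.02  -0.848] x [ 0.848 -0.032  0.529] F [ 0.1  0.2 -2.1] w 0.0218 g 30.0
[-30.   2.  30. 136.   2.  11. -94.]
[[[0.0,0.01,0.0,0.0,0.0,0.0,0.01],[0.0,0.009,0.0,0.0,0.0,0.0,0.01],[0.0,0.01,0.0,0.0,0.0,0.0,0.01],[0.0,0.009,0.0,0.0,0.0,0.0,0.01],[0.001,0.01,0.0,0.0,0.0,0.0,0.01],[0.0,0.009,0.001,0.0,0.0,0.0,0.01]]]
end [ 0.52   -0.1079  0.1999]
```

```bash
python3 -m handwheel '[[[0,0.01,0,0,0,0,0.01],[0,0.01,0,0,0,0,0.01],[0,0.01,0,0,0,0,0.01],[0,0.01,0,0,0,0,0.01],[0,0.01,0,0,0,0,0.01],[0,0.01,0,0,0,0,0.01]]]' | grep -E "eef|wrist_f"
python3 - <<'E'
from h import *
st();print(ctrl.sense()["q"].round(0))
z=.2
plan([((.515,-.18,z),-2.2,32,6,.01)])
E
```

```text
eef_pos: [0.5185, -0.1108, 0.2002]
wrist_force: [0.3, 0.9, -2.5]
t 26.9 [ 0.5185 -0.1108  0.2002] z [ 0.529 -0.02  -0.848] x [ 0.848 -0.032  0.529] F [ 0.3  0.9 -2.5] w 0.0222 g 30.0
[-14.   4.  24. 134. -27.  12. -57.]
[[[0.0,0.012,0.0,0.0,0.0,0.0,0.01],[0.0,0.011,0.0,0.0,0.0,0.0,0.01],[0.0,0.012,0.0,0.0,0.0,0.0,0.01],[0.0,0.011,0.0,0.0,0.0,0.0,0.01],[0.0,0.012,0.0,0.0,0.0,0.0,0.01],[-0.001,0.011,0.0,0.0,0.0,0.0,0.01]]]
end [ 0.5151 -0.1797  0.1996]
```

```bash
python3 -m handwheel '[[[0,0.012,0,0,0,0,0.01],[0,0.012,0,0,0,0,0.01],[0,0.012,0,0,0,0,0.01],[0,0.012,0,0,0,0,0.01],[0,0.012,0,0,0,0,0.01],[0,0.012,0,0,0,0,0.01]]]' | grep -E "eef|wrist_f"
python3 - <<'E'
from h import *
st();print(ctrl.sense()["q"].round(0))
plan([((.492,-.23,.19),-4.8,32,5,.01),((.467,-.2824,.18),-7.5,32,6,.01)])
E
```

```text
eef_pos: [0.5158, -0.1829, 0.2002]
wrist_force: [-0.1, -0.6, -2.8]
t 27.5 [ 0.5158 -0.1829  0.2002] z [ 0.529 -0.02  -0.848] x [ 0.848 -0.032  0.529] F [-0.1 -0.6 -2.8] w 0.0219 g 30.0
[  1.   6.  21. 131. -46.  17. -30.]
[[[-0.005,0.01,-0.001,-0.3,0.0,0.4,0.01],[-0.005,0.01,0.0,-0.3,0.0,0.5,0.01],[-0.005,0.009,-0.001,-0.3,0.0,0.4,0.01],[-0.004,0.01,0.0,-0.2,0.0,0.5,0.01],[-0.004,0.009,-0.001,-0.3,0.0,0.4,0.01],[-0.004,0.009,0.0,-0.2,0.0,0.4,0.01],[-0.004,0.009,0.0,-0.2,0.0,0.4,0.01],[-0.004,0.009,0.0,-0.3,0.0,0.4,0.01],[-0.003,0.009,0.0,-0.2,0.0,0.4,0.01],[-0.004,0.01,-0.001,-0.3,0.0,0.4,0.01],[-0.003,0.009,0.0,-0.2,0.0,0.3,0.01]]]
end [ 0.4673 -0.2824  0.1797]
```

```bash
python3 -m handwheel '[[[-0.005,0.01,-0.001,-0.3,0,0.4,0.01],[-0.005,0.01,0,-0.3,0,0.5,0.01],[-0.005,0.009,-0.001,-0.3,0,0.4,0.01],[-0.004,0.01,0,-0.2,0,0.5,0.01],[-0.004,0.009,-0.001,-0.3,0,0.4,0.01],[-0.004,0.009,0,-0.2,0,0.4,0.01],[-0.004,0.009,0,-0.2,0,0.4,0.01],[-0.004,0.009,0,-0.3,0,0.4,0.01],[-0.003,0.009,0,-0.2,0,0.4,0.01],[-0.004,0.01,-0.001,-0.3,0,0.4,0.01],[-0.003,0.009,0,-0.2,0,0.3,0.01]]]' | grep -E "eef|wrist_f"
python3 - <<'E'
from h import *
st();print(ctrl.sense()["q"].round(0))
plan([((.467,-.2824,.156),-7.5,32,4,.01),((.467,-.2824,.1425),-7.5,32,4,.01)])
E
```

```text
eef_pos: [0.467, -0.2824, 0.1797]
wrist_force: [-0.4, -0.4, -2.3]
t 28.6 [ 0.467  -0.2824  0.1797] z [ 0.525 -0.069 -0.848] x [ 0.841 -0.111  0.529] F [-0.4 -0.4 -2.3] w 0.0221 g 30.0
[ 17.  10.  21. 131. -61.  21.  -7.]
[[[-0.003,0.0,0.005,0.0,0.0,0.0,0.01],[-0.003,0.0,0.005,0.0,0.0,0.0,0.01],[-0.003,0.0,0.005,0.0,0.0,0.0,0.01],[-0.004,0.0,0.005,0.0,0.0,0.0,0.01],[-0.002,0.0,0.003,0.0,0.0,0.0,0.01],[-0.002,0.0,0.003,0.0,0.0,0.0,0.01],[-0.001,0.0,0.003,0.0,0.0,0.0,0.01],[-0.002,0.0,0.003,0.0,0.0,0.0,0.01]]]
end [ 0.467  -0.2824  0.1419]
```

```bash
python3 -m handwheel '[[[-0.003,0,0.005,0,0,0,0.01],[-0.003,0,0.005,0,0,0,0.01],[-0.003,0,0.005,0,0,0,0.01],[-0.004,0,0.005,0,0,0,0.01],[-0.002,0,0.003,0,0,0,0.01],[-0.002,0,0.003,0,0,0,0.01],[-0.001,0,0.003,0,0,0,0.01],[-0.001,0,0.002,0,0,0,0.01],[0,0,0,0,0,0,0.01]]]' | grep -E "eef|wrist_f"
python3 - <<'E'
from h import *
from plant import nets
st();print(ctrl.sense()["q"].round(0))
for n in("scene","top"):
    optics.grab_frame(n);c=optics.camera_info(n);R=np.array(c["rotation"]);t=np.array(c["xyz"])
    for q in("scraper_sole","tray"):print(q,[(round(d["p"],2),(R@np.array(d["location"])+t).round(3).tolist()) for d in nets.recognise(n,q)][:2])
E
```

```text
eef_pos: [0.4676, -0.282, 0.1432]
wrist_force: [-0.4, 0.0, -1.5]
t 29.5 [ 0.4676 -0.282   0.1432] z [ 0.525 -0.069 -0.848] x [ 0.841 -0.111  0.529] F [-0.4  0.  -1.5] w 0.0218 g 30.0
[ 29.  14.   7. 133. -75.  17.   8.]
scraper_sole [(0.75, [0.519, -0.283, 0.096]), (0.51, [0.581, 0.214, 0.039])]
tray [(0.93, [0.55, -0.275, 0.052])]
scraper_sole [(0.97, [0.528, -0.282, 0.095])]
tray []
```

```bash
python3 -m handwheel '[[[-0.001,0,0.001,0,0,0,0.01],[-0.001,0,0.001,0,0,0,0.01],[0,0,0,0,0,0,0.01]]]' | grep -E "eef|wrist_f"
python3 -m handwheel '[[[0,0,0,0,0,0,0.023],[0,0,0,0,0,0,0.026],[0,0,0,0,0,0,0.035],[0,0,0,0,0,0,0.05],[0,0,0,0,0,0,0.06]]]' | grep -E "eef|wrist_f|width"
python3 - <<'E'
from h import *
st();print(ctrl.sense()["q"].round(0))
R=ctrl.sense()["tcp_rot"];p=ctrl.sense()["eef_pos"]
plan([(p-.08*R[:,2],-7.5,32,6,.06)])
E
```

```text
eef_pos: [0.4674, -0.2815, 0.1408]
wrist_force: [-0.2, -0.3, -2.3]
eef_pos: [0.4673, -0.2815, 0.1407]
wrist_force: [-0.7, -0.2, 0.3]
gripper_width: 0.496
t 30.6 [ 0.4673 -0.2815  0.1407] z [ 0.525 -0.069 -0.848] x [ 0.841 -0.11   0.53 ] F [-0.7 -0.2  0.3] w 0.0455 g 0.0
[ 32.  14.   3. 133. -75.  16.   8.]
[[[0.0,0.0,-0.013,0.0,0.0,0.0,0.06],[0.0,0.0,-0.013,0.0,0.0,0.0,0.06],[0.0,0.0,-0.013,0.0,0.0,0.0,0.06],[0.0,0.0,-0.014,0.0,0.0,0.0,0.06],[0.0,0.0,-0.013,0.0,0.0,0.0,0.06],[0.0,0.0,-0.014,0.0,0.0,0.0,0.06]]]
end [ 0.4253 -0.276   0.2086]
```

```bash
python3 -m handwheel '[[[0,0,-0.008,0,0,0,0.06],[0,0,-0.013,0,0,0,0.06],[0,0,-0.013,0,0,0,0.06],[0,0,-0.014,0,0,0,0.06],[0,0,-0.013,0,0,0,0.06],[0,0,-0.013,0,0,0,0.06],[0.01,0,-0.017,0,0,0,0.06],[0.01,0,-0.017,0,0,0,0.06],[0.01,0,-0.017,0,0,0,0.06],[0.01,0,-0.017,0,0,0,0.06]]]' | grep -E "eef|wrist_f|width"
python3 - <<'E'
from h import *
from plant import nets
st();print(ctrl.sense()["q"].round(0))
for n in("scene","top"):
    optics.grab_frame(n);c=optics.camera_info(n);R=np.array(c["rotation"]);t=np.array(c["xyz"])
    for q in("scraper_sole","tray","chip0"):print(q,[(round(d["p"],2),(R@np.array(d["location"])+t).round(3).tolist()) for d in nets.recognise(n,q)][:5])
plan([((.37,-.05,.29),40,10,9,0),((.40,.2,.27),80,0,9,0),((.50,.36,.22),88,0,6,0)])
E
```

```text
eef_pos: [0.426, -0.2761, 0.2831]
wrist_force: [-0.2, 0.2, -0.5]
gripper_width: 0.654
t 31.6 [ 0.426  -0.2761  0.2831] z [ 0.525 -0.069 -0.848] x [ 0.841 -0.11   0.529] F [-0.2  0.2 -0.5] w 0.06 g 0.0
[ 24.  -3.  14. 126. -28.  32. -39.]
scraper_sole [(0.74, [0.516, -0.282, 0.087])]
tray [(0.62, [0.548, -0.274, 0.054])]
chip0 [(0.72, [0.605, 0.156, 0.03]), (0.6, [0.556, 0.172, 0.034]), (0.48, [0.561, 0.144, 0.03])]
scraper_sole [(0.63, [0.509, -0.278, 0.085])]
tray [(0.57, [0.534, -0.278, 0.056]), (0.23, [0.511, -0.279, 0.087])]
chip0 [(0.5, [0.547, 0.168, 0.035]), (0.41, [0.6, 0.156, 0.033]), (0.34, [0.594, 0.227, 0.017])]
[[[-0.007,-0.024,-0.006,1.9,-2.3,-5.0,0],[-0.006,-0.025,-0.005,1.9,-2.3,-4.9,0],[-0.004,-0.025,-0.004,1.9,-2.3,-5.0,0],[-0.001,-0.026,-0.003,1.9,-2.3,-4.9,0],[0.001,-0.026,-0.002,1.9,-2.3,-5.0,0],[0.003,-0.026,-0.001,1.9,-2.3,-4.9,0],[0.005,-0.025,0.0,1.9,-2.3,-5.0,0],[0.007,-0.025,0.001,1.8,-2.3,-4.9,0],[0.009,-0.024,0.001,1.9,-2.3,-5.0,0],[0.02,-0.019,0.006,0.4,-1.1,-4.4,0],[0.021,-0.018,0.005,0.4,-1.1,-4.4,0],[0.023,-0.016,0.005,0.4,-1.1,-4.4,0]]]
[[[0.024,-0.014,0.005,0.4,-1.0,-4.4,0],[0.025,-0.012,0.004,0.4,-1.1,-4.5,0],[0.026,-0.01,0.004,0.4,-1.0,-4.4,0],[0.026,-0.008,0.004,0.3,-1.1,-4.5,0],[0.027,-0.006,0.003,0.4,-1.0,-4.4,0],[0.027,-0.003,0.003,0.3,-1.1,-4.5,0],[0.029,0.012,0.008,0.0,0.0,-1.3,0],[0.029,0.012,0.008,0.0,0.0,-1.3,0],[0.029,0.013,0.008,0.0,0.0,-1.3,0],[0.028,0.014,0.009,0.0,0.0,-1.4,0],[0.028,0.014,0.008,0.0,0.0,-1.3,0],[0.028,0.015,0.009,0.0,0.0,-1.4,0]]]
end [0.4997 0.3602 0.2199]
```

```bash
python3 -m handwheel '[[[-0.007,-0.024,-0.006,1.9,-2.3,-5,0],[-0.006,-0.025,-0.005,1.9,-2.3,-5,0],[-0.004,-0.025,-0.004,1.9,-2.3,-5,0],[-0.001,-0.026,-0.003,1.9,-2.3,-5,0],[0.001,-0.026,-0.002,1.9,-2.3,-5,0],[0.003,-0.026,-0.001,1.9,-2.3,-5,0],[0.005,-0.025,0,1.9,-2.3,-5,0],[0.007,-0.025,0.001,1.8,-2.3,-5,0],[0.009,-0.024,0.001,1.9,-2.3,-5,0],[0.02,-0.019,0.006,0.4,-1.1,-4.4,0],[0.021,-0.018,0.005,0.4,-1.1,-4.4,0],[0.023,-0.016,0.005,0.4,-1.1,-4.4,0]]]' | grep eef
python3 -m handwheel '[[[0.024,-0.014,0.005,0.4,-1,-4.4,0],[0.025,-0.012,0.004,0.4,-1.1,-4.5,0],[0.026,-0.01,0.004,0.4,-1,-4.4,0],[0.026,-0.008,0.004,0.3,-1.1,-4.5,0],[0.027,-0.006,0.003,0.4,-1,-4.4,0],[0.027,-0.003,0.003,0.3,-1.1,-4.5,0],[0.029,0.012,0.008,0,0,-1.3,0],[0.029,0.012,0.008,0,0,-1.3,0],[0.029,0.013,0.008,0,0,-1.3,0],[0.028,0.014,0.009,0,0,-1.4,0],[0.028,0.014,0.008,0,0,-1.3,0],[0.028,0.015,0.009,0,0,-1.4,0]]]' | grep eef
python3 - <<'E'
from h import *
st();print(ctrl.sense()["q"].round(0))
plan([((.566,.348,.16),88,0,5,0),((.566,.348,.072),88,0,5,0)])
E
```

```text
eef_pos: [0.3789, 0.035, 0.2829]
eef_pos: [0.4973, 0.3611, 0.2176]
t 34.4 [0.4973 0.3611 0.2176] z [ 0.    -0.004 -1.   ] x [ 0.027  1.    -0.004] F [-0.3  0.2 -0.2] w 0.0006 g 0.0
[-23.  27. -26.  91.  13.  66. -54.]
[[[-0.002,0.014,0.012,0.0,0.0,0.1,0],[-0.002,0.014,0.011,0.0,0.1,0.1,0],[-0.002,0.014,0.012,0.0,0.0,0.1,0],[-0.002,0.014,0.011,0.0,0.1,0.1,0],[-0.003,0.013,0.012,0.0,0.0,0.0,0],[0.0,0.0,0.018,0.0,0.0,0.0,0],[0.0,0.0,0.017,0.0,0.0,0.0,0],[0.0,0.0,0.018,0.0,0.0,0.0,0],[0.0,0.0,0.017,0.0,0.0,0.0,0],[0.0,0.0,0.018,0.0,0.0,0.0,0]]]
end [0.566  0.3478 0.0717]
```

```bash
python3 -m handwheel '[[[-0.002,0.014,0.012,0,0,0.1,0],[-0.002,0.014,0.011,0,0.1,0.1,0],[-0.002,0.014,0.012,0,0,0.1,0],[-0.002,0.014,0.011,0,0.1,0.1,0],[-0.003,0.013,0.012,0,0,0,0],[0,0,0.018,0,0,0,0],[0,0,0.017,0,0,0,0],[0,0,0.018,0,0,0,0],[0,0,0.017,0,0,0,0],[0,0,0.018,0,0,0,0]]]' | grep -E "eef|wrist_f"
python3 -m handwheel '[[[-0.012,0,0,0,0,0,0],[-0.012,0,0,0,0,0,0],[-0.012,0,0,0,0,0,0],[-0.012,0,0,0,0,0,0],[-0.012,0,0,0,0,0,0],[-0.012,0,0,0,0,0,0],[-0.012,0,0,0,0,0,0],[-0.012,0,0,0,0,0,0],[-0.012,0,0,0,0,0,0],[-0.012,0,0,0,0,0,0],[-0.012,0,0,0,0,0,0]]]' | grep -E "eef|wrist_f"
```

```text
eef_pos: [0.5667, 0.3461, 0.0725]
wrist_force: [0.4, 0.6, 0.1]
eef_pos: [0.5614, 0.214, 0.0735]
wrist_force: [0.4, 2.9, 2.1]
```

```bash
python3 -m handwheel '[[[-0.006,0,0,0,0,0,0],[-0.005,0,0,0,0,0,0],[-0.004,0,0,0,0,0,0]]]' | grep -E "eef|wrist_f"
python3 -m handwheel '[[[-0.002,0,0,0,0,0,0],[-0.001,0,0,0,0,0,0]]]' | grep -E "eef|wrist_f"
```

```text
eef_pos: [0.5609, 0.1999, 0.0733]
wrist_force: [1.7, 11.1, -1.3]
eef_pos: [0.5608, 0.1999, 0.0735]
wrist_force: [2.5, 10.6, -6.2]
```

```bash
python3 -m handwheel '[[[-0.003,0,0,0,0,0,0],[0,0,0,0,0,0,0]]]' | grep -E "eef|wrist_f"
python3 -m handwheel '[[[0.015,0,0,0,0,0,0],[0.02,0,0,0,0,0,0],[0.02,0,-0.01,0,0,0,0],[0,0,-0.03,0,0,0,0],[0,0,-0.03,0,0,0,0],[0,0,-0.03,0,0,0,0],[0.02,0,-0.03,0,0,0,0],[0.02,0,0,0,0,0,0],[0,0,0,0,0,0,0]]]' | grep -E "eef|wrist_f"
python3 - <<'E'
from h import *
from plant import nets
st()
for n in("scene","top"):
    optics.grab_frame(n);c=optics.camera_info(n);R=np.array(c["rotation"]);t=np.array(c["xyz"])
    for q in("scraper_sole","drawer_handle","chip0","carton","tape_roll","can"):print(q,[(round(d["p"],2),(R@np.array(d["location"])+t).round(3).tolist()) for d in nets.recognise(n,q)][:3])
E
```

```text
eef_pos: [0.5608, 0.1998, 0.0736]
wrist_force: [4.0, 15.7, -10.1]
eef_pos: [0.5627, 0.2925, 0.2044]
wrist_force: [-0.6, -0.2, 0.1]
t 38.1 [0.5627 0.2925 0.2044] z [ 0.003  0.002 -1.   ] x [0.031 1.    0.002] F [-0.6 -0.2  0.1] w 0.0004 g 0.0
scraper_sole []
drawer_handle [(0.57, [0.573, 0.179, 0.089])]
chip0 []
carton [(0.7, [0.719, -0.349, 0.065]), (0.46, [0.575, 0.176, 0.087])]
tape_roll [(0.6, [0.416, 0.331, 0.012])]
can [(0.8, [0.524, -0.429, 0.093])]
scraper_sole [(0.92, [0.508, -0.28, 0.088])]
drawer_handle [(0.71, [0.556, 0.179, 0.087])]
chip0 [(0.62, [0.5, -0.43, 0.124])]
carton [(0.7, [0.695, -0.352, 0.07])]
tape_roll []
can [(0.91, [0.5, -0.43, 0.127])]
```

```bash
python3 -c "
from plant import ctrl
print(ctrl.hand_in())"
```

```text
the job is handed in; nothing more can be done
None
```

The job is handed in at about 38 s of the 72 s allowed, with no verdict shown: all four splinters were swept into the drawer, the scraper is released and standing in its tray, and the drawer was pushed to a firm stop I estimate at 1–2 mm from shut. The carton and can had not moved; the tape roll was seen only partly in the last check.

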